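# Stow the thread spools and the scrap pail in a crew-cabin sewing corner

## Task

Stow the sewing corner: lay all the thread spools that are there (two to four) on their sides on the bed of the spool rack, in one closed-up row with the first against the tall end stop, and set the black rubber chock on the bed close against the open end of the row so that it cannot roll apart. Then swing the rack's keeper bar down over the row and press its thumb tab until it snaps past the catch and is fully shut. Hang the scrap pail by its handle on the hook (whenever you like), and leave the scissors, tin and tape measure where they are.

Things in the scene. Friction and masses are not known exactly. Their poses are not given: they have to be found in the camera images.
- spool1: White thread spool, a cylinder 40 mm in diameter and 55 mm long (both end faces flat), 70 g, lying on its side on the table at the start; it can roll. Origin at its middle, on the axis; its x axis is the spool's axis (either way round is the same). Two to four of the four spools are present.
- spool2: White thread spool, a cylinder 40 mm in diameter and 55 mm long (both end faces flat), 70 g, lying on its side on the table at the start; it can roll. Origin at its middle, on the axis; its x axis is the spool's axis (either way round is the same). Two to four of the four spools are present.
- spool3: White thread spool, a cylinder 40 mm in diameter and 55 mm long (both end faces flat), 70 g, lying on its side on the table at the start; it can roll. Origin at its middle, on the axis; its x axis is the spool's axis (either way round is the same). Two to four of the four spools are present.
- spool4: White thread spool, a cylinder 40 mm in diameter and 55 mm long (both end faces flat), 70 g, lying on its side on the table at the start; it can roll. Origin at its middle, on the axis; its x axis is the spool's axis (either way round is the same). Two to four of the four spools are present.
- chock: Black rubber chock, house-shaped block, 250 g: 56 mm long (its x, flat parallel ends, fit to be gripped), 40 mm wide (its y) with upright sides 26 mm high, above them a ridge to 36 mm. Origin at the centre of its underside, z up. Pushed against a 40 mm spool on the same surface, its origin stands 40 mm from the spool's axis.
- rack: Fixed spool rack, origin at table height under the middle of its bed; y along the row, z up. Bed: floor 20 mm above the table, y from +125 (tall end stop) to -100 mm (6 mm end lip), 6 mm high lips along both sides, x = 35 to 40 mm either side. Spools lie across it, axes along x, 40 mm above the table: the first at y = +105 mm, the next every 40 mm towards -y. 8 mm base plate, y -155 to +160 mm.
- bed_stop (a point): Middle of the foot of the end stop's face, on the bed (rack frame x 0, y +125 mm, z 20 mm); the stop rises 33 mm above the bed. The base plate reaches from x = -42 to +93 mm.
- keeper_hinge (a point): Point on the keeper bar's hinge axis, which is parallel to the rack's y (rack frame x +75, y 0, z 69 mm). Hinge posts 74 mm high stand at y = +149 and -115 mm; the catch post (80 mm high, 22 x 16 mm) at x = 0, y = -144 mm. The bar is a 10 mm steel rod 75 mm from the hinge axis; shut, it is level 69 mm above the table, over the middle of the row, 4 mm clear of the spools.
- keeper (a joint): Angle of the keeper bar, rad: 0 fully shut, 1.57 upright, 1.9 leaning back as far as it goes. Starts open at 1.6 to 1.8 and stays wherever it is left (friction, about 1.2 N at the rod). At about 0.16 its nose meets a sprung catch and it stands ajar; a downward push on the tab rising to about 9 N makes it snap past, and it is then held shut (lifting the rod with about 8 N frees it).
- keeper_tab (a point): Centre of the top face of the keeper bar's black thumb tab (26 x 34 mm across the rod and along it, top face 17 mm from the rod's centre line), on the rod at rack y = -92 mm. With the bar shut it faces up, 86 mm above the table; with the bar upright it faces the rack's +x side.
- pail: Small white open scrap pail, 100 g, 60 x 100 mm (its x, y) and 50 mm high, with a fixed arched steel handle of 7 mm rod in its y-z plane. Origin at the centre of the underside, z up; stands upright at the start.
- pail_handle (a point): Middle of the handle's straight level top rod, 105 mm above the pail's underside; the rod runs from -42 to +42 mm along the pail's y, so it can be pinched from above to one side of the middle, leaving the middle free for the hook.
- hook: Fixed steel hook stand; origin at table height under its post (16 mm diameter, 185 mm high, on a 12 mm high disc of 100 mm diameter). A level rod of 8 mm diameter points from the post along the hook's own -x, centre line 165 mm above the table, for 78 mm, then turns up to its tip. A handle rod resting on it is centred 172 to 173 mm above the table.
- hook_tip (a point): End of the upturned tip: 94 mm from the post's axis along the hook's -x, 187 mm above the table (the rod's round end reaches 191 mm).
- scissors: Bystander: scissors lying flat, about 165 mm long, 8 mm thick. Leave alone.
- tin: Bystander: small green tin, 64 mm in diameter, 45 mm high. Leave alone.
- tape: Bystander: yellow round tape measure, 52 mm in diameter, 16 mm high. Leave alone.
Not all that is in view belongs to the job. Of the things that look like the pail, the largest one is meant.

How it is judged:
On the way, in this order (a step that is already met when the one before it is completed fails the run):
1. all spools lie in a closed row against the end stop, with the chock on the bed close against the open end (z of spool1 in the frame of rack between 0.034 and 0.046 m and x of spool1 in the frame of rack between -0.015 and 0.015 m and y of each of spool1, spool2, spool3, spool4 in the frame of rack above -0.025 m and angle between the x axis of each of spool1, spool2, spool3, spool4, chock and the x axis of rack, either way round below 0.3 rad and (horizontal distance between spool1 and spool2 below 0.048 m or horizontal distance between spool1 and spool3 below 0.048 m or horizontal distance between spool1 and spool4 below 0.048 m) and z of spool2 in the frame of rack between 0.034 and 0.046 m and x of spool2 in the frame of rack between -0.015 and 0.015 m and (horizontal distance between spool2 and spool1 below 0.048 m or horizontal distance between spool2 and spool3 below 0.048 m or horizontal distance between spool2 and spool4 below 0.048 m) and z of spool3 in the frame of rack between 0.034 and 0.046 m and x of spool3 in the frame of rack between -0.015 and 0.015 m and (horizontal distance between spool3 and spool1 below 0.048 m or horizontal distance between spool3 and spool2 below 0.048 m or horizontal distance between spool3 and spool4 below 0.048 m) and z of spool4 in the frame of rack between 0.034 and 0.046 m and x of spool4 in the frame of rack between -0.015 and 0.015 m and (horizontal distance between spool4 and spool1 below 0.048 m or horizontal distance between spool4 and spool2 below 0.048 m or horizontal distance between spool4 and spool3 below 0.048 m) and y of any of spool1, spool2, spool3, spool4 in the frame of rack above 0.095 m and (horizontal distance between chock and spool1 below 0.05 m or horizontal distance between chock and spool2 below 0.05 m or horizontal distance between chock and spool3 below 0.05 m or horizontal distance between chock and spool4 below 0.05 m) and z of chock in the frame of rack between 0.014 and 0.026 m and x of chock in the frame of rack between -0.015 and 0.015 m and angle between chock's own z axis and vertical below 0.12 rad), for 0.2 s.
2. the keeper bar is snapped fully shut over the chocked row (all of step 1 and value of joint keeper below 0.03 rad), for 0.2 s.
At the end, for the whole second after the job is handed in: Spools lie on the bed, first axis within 30 mm of the stop, each within 48 mm of another, last within 150 mm; chock flat on the bed within 50 mm of a spool axis; all within 15 mm and 0.3 rad of square; keeper under 0.03 rad; pail hanging by its handle on the hook, tilt under 0.4 rad; all at rest (all of step 2 and x of pail_handle in the frame of hook between -0.094 and -0.01 m and y of pail_handle in the frame of hook between -0.03 and 0.03 m and z of pail_handle in the frame of hook between 0.16 and 0.188 m and angle between pail's own z axis and vertical below 0.4 rad and linear speed of pail below 0.05 m/s and contact force between pail and hook above 0.2 N and linear speed of each of spool1, spool2, spool3, spool4, chock below 0.03 m/s); the robot touches nothing.
It fails at once if the scissors is moved more than 3 cm (distance of scissors from where it was at the start of the episode above 0.03 m).
It fails at once if the tin is moved more than 3 cm (distance of tin from where it was at the start of the episode above 0.03 m).
It fails at once if the tape is moved more than 3 cm (distance of tape from where it was at the start of the episode above 0.03 m).
Of spool1, spool2, spool3, spool4 only 2 to 4 are there at a start; the rules pass over those that are not, and their reading is None.
At some moment in a run one of spool1, spool2, spool3, spool4 may be knocked a few centimetres aside while the robot is not near it.
It also fails if it takes over 210 s, if anything falls off the work surface, if the arm or the gripper's body presses on something with over 40 N, if the wrist force passes 120 N, or if a joint passes its speed limit or range.

## Robot

A 7-joint arm with a two-finger parallel gripper is mounted at the origin on the work surface. World frame = base frame: x ahead of the robot, y to its left, z up, the work surface at z = 0. Lengths are in m, angles in rad, forces in N, time in s.
With the tool pointing down it reaches from about 0.425 to 0.925 m from the base axis. Payload 6.8 kg.
Tool frame: the origin (TCP) lies midway between the tips of the shut fingers; the grasp point (between the pads) lies r.grip_point_offset behind it (r.grip_point_offset is the distance from the TCP to the grasp point, in m); z points along the fingers, y is the direction in which the jaws open and shut (so a half turn about z gives the same grasp; the last joint's range is limited). The gripper opens to 85 mm and grips with 20 to 120 N. Pads are 22 mm wide; open, the fingers measure 114 mm over their backs; the gripper's body (76 mm by 85 mm) begins 54 mm behind the grasp point. The pads swing forward as they close: fully open they stand 13 mm farther back than shut.
Start: joints at [-1.343, 0.477, 0.022, 1.555, -0.011, 1.109, -0.083], TCP at [0.222, 0.637, 0.231] pointing down, gripper open.
Joint ranges: [-2.96, 2.96], [-0.34, 2.1], [-1.41, 1.46], [0.24, 2.44], [-1.37, 4.51], [0.17, 1.92], [-2.96, 2.96]. Speed limits (rad/s): [2.39, 2.39, 3.14, 3.14, 3.14, 3.14, 3.14].

## Interface

Orientations are given as a rotation vector (axis times angle).
In Python, from bench import r gives the robot as it stands. The module is installed in compiled form; this text tells all that it offers.
- The arm moves only by the tool play_rows, never from a script. Its argument "deltas" is a list of rows, each a list of 3 entries, a list of its own where there are three numbers: the finger opening in mm, from 0 to 85.4, then the shift along the tool's x, y, z in mm, then the turn, a rotation vector about the tool's x, y, z in rad. A call has 1 to 8 rows; each row is the pose to reach, as a shift and turn from the pose measured when the call began, along the tool's axes at that moment; what a row does not reach only later rows make up. A row lasts 1/8 s, in which the tool goes at most 62.5 mm and 10.7 degrees, less where a joint would pass 70% of its speed; a pose out of reach is approached as far as the arm can. A call with a gripper value outside its range is refused whole. The fingers move at their own pace and stop on an object; "squeeze" is the grip in N (left out, the last holds). Time passes only in rows, so rows that repeat a pose let the fingers close. It gives the time, the measured TCP pose, the force and the opening at its end, in the units of the state.
- r.get_obs(): the state, without advancing time (a new reading comes with each control period).
- r.grab_frame(name): name is "side" or "top" or "wrist"; returns (picture, depth): 480x640x3 uint8, red, green, blue; 480x640 float32, m along the optical axis (not along the pixel's ray), 0 where there is no reading.
- r.camera_model(name): a dict with "mtx" (3x3 intrinsics, pixels), "rvec" (rotation vector, rad) and "tvec" (3), from world to camera coordinates, as OpenCV has them; the wrist camera has in their place "T_tool_cam" (4x4, takes a point from camera to tool coordinates, whose origin is the TCP and whose axes are the flange's). Camera axes: x right, y down, z forward; pixel columns grow to the right and rows downward; lengths in m; the calibration is good to about 2 mm. A picture is of the moment at which its call begins: read the wrist's pose just before it. camera_model takes no time and is no camera call.
- r.hand_in(): hands the job in, once; it reports no verdict.
The state is a dict: "clock": time; "joints": joint angles; "qvel": joint speeds; "tau": joint torques, N m; "tcp_pos": TCP position; "orientation": TCP orientation; "contact_force": force on the tool from outside, world axes, zero at the start; "moment": the same for the moment, N m; "grip_width": finger opening in m.
Only numpy, scipy, OpenCV 4.12 (cv2) and the standard library are available. Lean on these libraries where they do the work, as an engineer would, in place of code of your own. Each camera call takes 0.05 s, during which the arm holds its last target. There are 200 camera calls.

## Working session

There is one attempt and no reset: what is moved stays moved. The work goes in short steps, Python scripts to look and compute and a tool call to move; the robot and the scene stay as the last step left them, time stands still between calls to the robot, and variables do not carry over. Pictures are saved under pics/ and viewed, about 12 in all and at most 16, crops included, and the job is handed in when it is done.

Besides the shell and the picture viewer there is one more tool, called after "Emit:" as name([rows], argument=value, ...), one row to a line, values as JSON. play_rows: Moves the arm, as the interface text tells. Its arguments: {"type":"object","properties":{"deltas":{"type":"array"},"squeeze":{"type":"number"}},"required":["deltas"]}

```bash
mkdir -p pics; cat > h.py <<'E'
import numpy as np, cv2
from bench import r
from scipy.spatial.transform import Rotation as R
def cam(n):
    m=r.camera_model(n); K=np.array(m['mtx'])
    if n=='wrist':
        o=r.get_obs(); T=np.eye(4); T[:3,:3]=R.from_rotvec(o['orientation']).as_matrix(); T[:3,3]=o['tcp_pos']
        T=T@np.array(m['T_tool_cam'])
    else:
        T=np.eye(4); T[:3,:3]=cv2.Rodrigues(np.array(m['rvec'],float))[0]; T[:3,3]=np.ravel(m['tvec']); T=np.linalg.inv(T)
    return K,T
def shot(n,save=None):
    K,T=cam(n); im,d=r.grab_frame(n)
    if save: cv2.imwrite('pics/'+save,im[:,:,::-1])
    v,u=np.mgrid[0:480,0:640]
    P=np.stack([(u-K[0,2])/K[0,0]*d,(v-K[1,2])/K[1,1]*d,d],-1)@T[:3,:3].T+T[:3,3]
    P[d==0]=np.nan
    return im,d,P,K,T
def proj(p,K,T):
    q=(np.asarray(p)-T[:3,3])@T[:3,:3]; q=q@K.T; return q[...,:2]/q[...,2:]
def delta(pos,rot=None):
    "shift (mm) and turn in tool axes to reach world pose; rot=3x3"
    o=r.get_obs(); A=R.from_rotvec(o['orientation'])
    s=A.inv().apply(np.array(pos)-o['tcp_pos'])*1000
    t=(A.inv()*R.from_matrix(rot)).as_rotvec() if rot is not None else None
    return s.round(1),t
def down(yaw):
    "tool pointing down, jaw axis (tool y) at world angle yaw"
    y=np.array([np.cos(yaw),np.sin(yaw),0]); z=np.array([0,0,-1.]); return np.stack([np.cross(y,z),y,z],1)
E
python3 - <<'E'
from h import *
o=r.get_obs(); print({k:np.round(v,3) for k,v in o.items()}, r.grip_point_offset)
for n in('top','side'):
    im,d,P,K,T=shot(n,n+'0.png'); np.savez(n+'0.npz',im=im,d=d,P=P,K=K,T=T); print(n,T.round(2),K[0,0])
print(R.from_rotvec(o['orientation']).as_matrix().round(2), r.camera_model('wrist')['T_tool_cam'])
E
```

```text
{'clock': np.float64(0.0), 'joints': array([-1.343,  0.478,  0.022,  1.556, -0.012,  1.109, -0.083]), 'qvel': array([ 0.001, -0.   ,  0.001, -0.   , -0.001, -0.002,  0.   ]), 'tau': array([ 0.0000e+00, -5.9645e+01,  1.6080e+00, -2.8119e+01,  1.3000e-02,
        1.0000e-02,  0.0000e+00]), 'tcp_pos': array([0.222, 0.637, 0.23 ]), 'orientation': array([-5.250e-01, -3.097e+00,  3.000e-03]), 'contact_force': array([-0.027,  0.45 , -0.109]), 'moment': array([-0.031,  0.027,  0.026]), 'grip_width': np.float64(0.085)} 0.0187
top [[ 0.01 -0.99  0.13  0.42]
 [-1.   -0.01 -0.    0.01]
 [ 0.   -0.13 -0.99  1.25]
 [ 0.    0.    0.    1.  ]] 522.4256538105998
side [[ 0.75 -0.36  0.56 -0.03]
 [-0.66 -0.38  0.64 -0.63]
 [-0.02 -0.85 -0.53  0.68]
 [ 0.    0.    0.    1.  ]] 491.5075012376911
[[-0.94  0.33 -0.  ]
 [ 0.33  0.94 -0.  ]
 [-0.   -0.   -1.  ]] [[-9.59899304e-04 -9.61623406e-01 -2.74371107e-01  6.86486299e-02]
 [ 9.99999187e-01 -1.15348040e-03  5.44209001e-04 -1.05699463e-03]
 [-8.39805807e-04 -2.74370362e-01  9.61623731e-01 -1.41369925e-01]
 [ 0.00000000e+00  0.00000000e+00  0.00000000e+00  1.00000000e+00]]
```

View pics/top0.png

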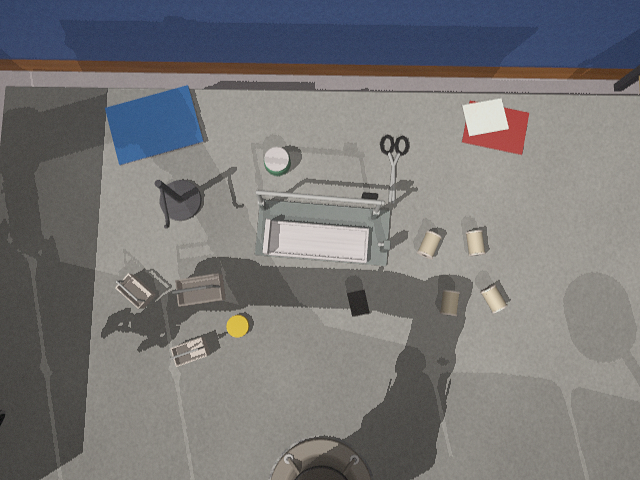

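View pics/side0.png

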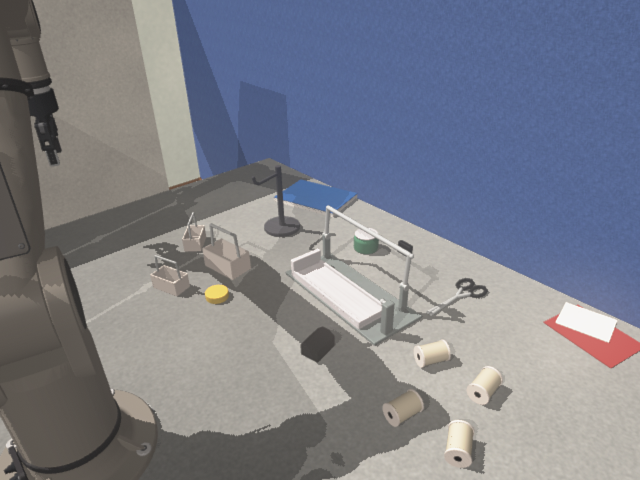

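```bash
python3 - <<'E'
from h import *
z=np.load('top0.npz'); P=z['P'];im=z['im']
def rect(m,name):
    p=P[m][:,:2]; (c,s,a)=cv2.minAreaRect((p*1000).astype(np.float32))
    print(name,'n',m.sum(),'c',np.round(c,1),'size',np.round(s,1),'ang',round(a,1),'z',np.nanpercentile(P[m][:,2]*1000,[5,50,95]).round(1))
Z=P[...,2]
print('table z',np.nanmedian(Z[330:370,260:330])*1000)
def comps(lo,hi,r0,r1,c0,c1,minn=40):
    m=np.zeros(Z.shape,np.uint8); m[r0:r1,c0:c1]=((Z>lo)&(Z<hi))[r0:r1,c0:c1]
    n,l,s,_=cv2.connectedComponentsWithStats(m)
    for i in range(1,n):
        if s[i,4]>=minn: rect(l==i,f'[{lo},{hi}] px{s[i,:4]}')
print('spools');comps(.012,.06,220,330,415,520)
print('chock');comps(.01,.06,270,330,335,380)
print('rack base');comps(.004,.06,180,270,245,400)
print('bed');comps(.0145,.0225,200,270,245,400)
print('stop');comps(.04,.06,200,270,245,400,15)
print('catch post');comps(.07,.09,230,270,370,400,10)
print('keeper rod');comps(.1,.2,180,215,245,400,20)
print('tab?');comps(.06,.2,185,225,350,395,20)
print('pail');comps(.02,.06,260,320,170,235);comps(.08,.12,240,320,130,250,10)
print('hook disc');comps(.006,.016,170,225,150,210)
print('hook rod');comps(.15,.2,160,240,140,210,5)
print('tin,tape,sciss');comps(.01,.06,140,185,255,300);comps(.006,.03,310,345,220,255);comps(.003,.03,130,215,375,415)
m=(Z>.155)&(Z<.2); m[:160]=0;m[240:]=0;m[:,:140]=0;m[:,210:]=0
v,u=np.nonzero(m); q=P[m]; 
i=np.argsort(v)[::6]; print(np.c_[u[i],v[i],(q[i]*1000).round(0)])
E
```

```text
table z 0.6040149205255307
spools
[0.012,0.06] px[417 231  25  29] n 405 c [ 562.3 -247.4] size [38.9 56.2] ang 66.7 z [21.4 35.2 40.9]
[0.012,0.06] px[465 231  21  25] n 392 c [ 567.8 -356.9] size [55.2 40.4] ang 7.2 z [20.9 35.6 41.2]
[0.012,0.06] px[480 284  28  29] n 418 c [ 439.  -396.3] size [55.4 40.1] ang 28.9 z [21.6 35.2 41.3]
[0.012,0.06] px[440 290  20  27] n 399 c [ 426.8 -293.7] size [40.2 55. ] ang 82.1 z [24.6 35.9 40.7]
chock
[0.01,0.06] px[347 290  23  27] n 431 c [423.7 -81. ] size [55.7 40.3] ang 12.8 z [25.4 34.  39.2]
rack base
[0.004,0.06] px[388 180   8  26] n 130 c [ 690.1 -162.1] size [16.7 61.6] ang 88.8 z [ 4.4  7.6 11.5]
[0.004,0.06] px[253 198 139  69] n 7081 c [589.7   2.7] size [324.5 143.9] ang 85.8 z [ 5.6 16.1 28.6]
bed
[0.0145,0.0225] px[269 223  98  38] n 2225 c [566.3  15.5] size [226.1  74.4] ang 86.0 z [16.5 19.9 22.2]
stop
[0.04,0.06] px[262 219   9  35] n 193 c [573.9 133.6] size [12.9 79.4] ang 86.2 z [48.3 53.2 57.1]
catch post
[0.07,0.09] px[378 240  13  10] n 94 c [ 555.2 -134.4] size [27.4 21.2] ang 88.5 z [74.6 79.8 84.4]
keeper rod
[0.
[... 1571 characters left out ...]
 [162. 192. 649. 343. 168.]
 [161. 194. 644. 344. 171.]
 [163. 195. 642. 341. 168.]
 [161. 197. 638. 345. 167.]
 [163. 198. 636. 341. 168.]
 [162. 200. 631. 342. 169.]
 [164. 201. 630. 338. 167.]
 [162. 203. 625. 342. 168.]
 [164. 204. 623. 337. 171.]
 [163. 206. 618. 339. 169.]
 [165. 207. 616. 335. 170.]
 [163. 209. 612. 339. 168.]
 [166. 210. 610. 332. 170.]
 [164. 212. 606. 336. 170.]
 [166. 213. 604. 333. 168.]
 [165. 215. 599. 333. 171.]
 [167. 216. 598. 330. 168.]
 [165. 218. 593. 333. 170.]
 [167. 219. 591. 330. 169.]
 [169. 220. 589. 325. 170.]
 [167. 222. 584. 328. 172.]
 [169. 223. 583. 325. 170.]
 [166. 225. 575. 323. 194.]
 [166. 226. 573. 324. 191.]
 [166. 227. 571. 324. 192.]]
```

```bash
python3 - <<'E'
from h import *
print(delta([.4531,.2575,.2],down(np.radians(9.4))))
E
```

```text
(array([-342.9, -282. ,   30.9]), array([-1.46514624e-03,  1.02243997e-03,  1.07101548e+00]))
```

Emit:
play_rows([
  [85, [-343, -282, 31], [0, 0, 1.071]],
  [85, [-343, -282, 31], [0, 0, 1.071]],
  [85, [-343, -282, 31], [0, 0, 1.071]],
  [85, [-343, -282, 31], [0, 0, 1.071]],
  [85, [-343, -282, 31], [0, 0, 1.071]],
  [85, [-343, -282, 31], [0, 0, 1.071]],
  [85, [-343, -282, 31], [0, 0, 1.071]],
  [85, [-343, -282, 31], [0, 0, 1.071]],
])

```text
clock: 1.1
tcp_pos: [0.4551, 0.2523, 0.1997]
orientation: [2.04, 2.386, -0.005]
contact_force: [-0.3, -0.3, -0.0]
grip_width: 0.0852
```

Emit:
play_rows([
  [85, [0, 0, 0], [0, 0, 0]],
  [85, [0, 0, 0], [0, 0, 0]],
])

```text
clock: 1.35
tcp_pos: [0.4545, 0.2533, 0.1995]
orientation: [2.039, 2.388, -0.005]
contact_force: [-0.5, -0.1, -0.1]
grip_width: 0.0849
```

```bash
python3 - <<'E'
from h import *
im,d,P,K,T=shot('wrist','w1.png'); Z=P[...,2]
m=(Z>.097)&(Z<.115); p=P[m]; print(m.sum(),cv2.minAreaRect((p[:,:2]*1000).astype(np.float32)), np.median(p[:,2]))
print(delta([.4531,.2575,.2],down(np.radians(9.4))), r.get_obs()['tcp_pos'])
E
```

```text
1477 ((555.618896484375, 297.0040588378906), (224.4556427001953, 90.22592163085938), 6.44667387008667) 0.10632103348342925
(array([ 4. , -0.6, -0.5]), array([-0.00123185,  0.00318918, -0.0057249 ])) [0.4543631  0.25368771 0.19955928]
```

View pics/w1.png

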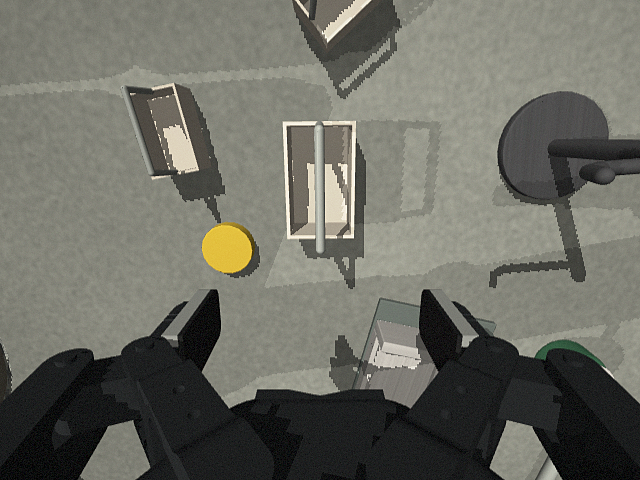

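Wrist view: the pail handle is at col 320, vertical, and centred between the fingers. I'll descend and pinch it.

Emit:
play_rows([
  [85, [3, -0.5, 56], [0, 0, 0]],
  [85, [3, -0.5, 112], [0, 0, 0]],
  [85, [3, -0.5, 112], [0, 0, 0]],
  [0, [3, -0.5, 112], [0, 0, 0]],
  [0, [3, -0.5, 112], [0, 0, 0]],
  [0, [3, -0.5, 112], [0, 0, 0]],
  [0, [3, -0.5, 112], [0, 0, 0]],
  [0, [3, -0.5, 112], [0, 0, 0]],
], squeeze=100)

```text
clock: 2.4
tcp_pos: [0.4539, 0.2565, 0.0883]
orientation: [2.038, 2.389, -0.002]
contact_force: [-0.3, -1.5, 7.0]
grip_width: 0.0035
```

Emit:
play_rows([
  [0, [0, 0, 0], [0, 0, 0]],
  [0, [0, 0, 0], [0, 0, 0]],
  [0, [0, 0, -30], [0, 0, 0]],
  [0, [0, 0, -70], [0, 0, 0]],
  [0, [0, 0, -110], [0, 0, 0]],
  [0, [0, 0, -135], [0, 0, 0]],
  [0, [0, 0, -135], [0, 0, 0]],
  [0, [0, 0, -135], [0, 0, 0]],
])

```text
clock: 3.4
tcp_pos: [0.4531, 0.2564, 0.222]
orientation: [2.038, 2.389, -0.006]
contact_force: [-0.1, 1.0, -1.8]
grip_width: 0.0035
```

```bash
python3 - <<'E'
from h import *
o=r.get_obs(); print(o['tcp_pos'],o['grip_width'],o['contact_force'])
im,d,P,K,T=shot('wrist','w2.png')
im,d,P,K,T=shot('top'); Z=P[...,2]
m=(Z>.195)&(Z<.225); m[:, :100]=0; m[:,320:]=0; print(m.sum(), [ (c) for c in np.argwhere(m)[::40]])
# hook rod from top, wrist
for nm in('top','wrist'):
    im,d,P,K,T=shot(nm); q=P.reshape(-1,3)
    k=(q[:,2]>.155)&(q[:,2]<.175)&(np.hypot(q[:,0]-.62,q[:,1]-.336)<.04); a=q[k]
    if len(a)>20:
        l=cv2.fitLine((a[:,:2]*1000).astype(np.float32),cv2.DIST_HUBER,0,.1,.01).ravel(); print(nm,len(a),l,np.degrees(np.arctan2(l[1],l[0])),np.percentile(a[:,2],[5,50,95]))
    k=(q[:,2]>.183)&(q[:,2]<.197)&(np.hypot(q[:,0]-.572,q[:,1]-.324)<.02); print('tip',k.sum(),np.median(q[k],0) if k.any() else '')
R0=(.664,.345)
print('handle hang world', .664-.05*np.cos(np.radians(13)), .345-.05*np.sin(np.radians(13)))
E
```

```text
[0.4530517  0.25638294 0.22203242] 0.0034671896166284808 [-0.0804325   1.01619407 -1.82031785]
19 [array([283, 202])]
top 146 [9.7325903e-01 2.2971050e-01 6.2056799e+02 3.3661450e+02] 13.280028 [0.16518926 0.16901389 0.17244831]
tip 14 [0.5730356  0.32489691 0.18901896]
wrist 926 [9.8416042e-01 1.7728011e-01 6.0549652e+02 3.3343616e+02] 10.211374 [0.16476118 0.16714877 0.16883205]
tip 250 [0.57175591 0.32494652 0.18787628]
handle hang world 0.6152814967607383 0.33375244728280673
```

View pics/w2.png

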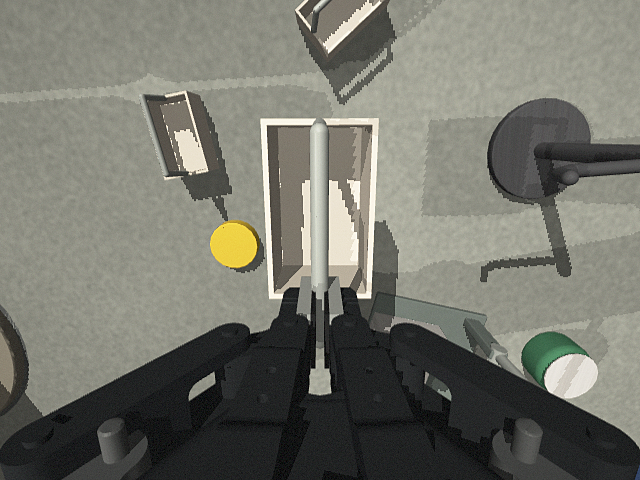

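```bash
python3 - <<'E'
from h import *
im,d,P,K,T=shot('wrist')
for v in range(125,285,20): print(v,P[v,320].round(4))
for u,v in((320,120),(270,300),(370,295),(265,121),(377,121)): print('rim',u,v,P[v-2:v+3,u-2:u+3].reshape(-1,3)[np.nanargmax(P[v-2:v+3,u-2:u+3,2])].round(4))
a=delta([.6214,.3076,.205-.0167],down(np.radians(12.5))); print(a)
# pre-approach: 75mm before along rod
g=np.array([.6214,.3076])-.1*np.array([np.cos(.22),np.sin(.22)]); print(delta([*g,.205-.0167],down(np.radians(12.5))))
E
```

```text
125 [0.4424 0.3283 0.2386]
145 [0.4434 0.3217 0.2404]
165 [0.4445 0.3149 0.2409]
185 [0.4456 0.3078 0.2402]
205 [0.4468 0.3007 0.2412]
225 [0.4479 0.2933 0.2411]
245 [0.4492 0.2853 0.2403]
265 [0.4505 0.2773 0.2404]
rim 320 120 [0.4418 0.3294 0.2355]
rim 270 300 [ 4.151e-01  1.310e-01 -4.000e-04]
rim 370 295 [0.4853 0.2404 0.1838]
rim 265 121 [0.4155 0.3278 0.1839]
rim 377 121 [0.4706 0.3371 0.1829]
(array([ 24.1, 174. ,  33.7]), array([-0.00150969,  0.00347084, -0.05996494]))
(array([18. , 74.2, 33.9]), array([-0.00150969,  0.00347084, -0.05996494]))
```

Emit:
play_rows([
  [0, [18, 40, 20], [0, 0, -0.06]],
  [0, [18, 74, 32], [0, 0, -0.06]],
  [0, [18, 74, 32], [0, 0, -0.06]],
  [0, [20, 105, 32], [0, 0, -0.06]],
  [0, [22, 135, 32], [0, 0, -0.06]],
  [0, [24, 165, 32], [0, 0, -0.06]],
  [0, [24, 174, 32], [0, 0, -0.06]],
  [0, [24, 174, 32], [0, 0, -0.06]],
])

```text
clock: 4.65
tcp_pos: [0.6209, 0.3071, 0.1898]
orientation: [1.966, 2.449, -0.007]
contact_force: [0.4, -0.0, -1.8]
grip_width: 0.0029
```

```bash
python3 - <<'E'
from h import *
o=r.get_obs(); print(o['tcp_pos'],o['contact_force'])
im,d,P,K,T=shot('side','s3.png'); im,d,P,K,T=shot('wrist','w3.png')
a=cv2.imread('pics/s3.png')[110:310,170:370]; b=cv2.imread('pics/w3.png')
cv2.imwrite('pics/c3.png',np.hstack([cv2.resize(a,(400,400)),cv2.resize(b,(400,300))[:,:] if 0 else cv2.copyMakeBorder(cv2.resize(b,(400,300)),0,100,0,0,0)]))
E
```

```text
[0.62086629 0.30708946 0.1897541 ] [ 0.35055148 -0.0484433  -1.79133874]
```

View pics/c3.png

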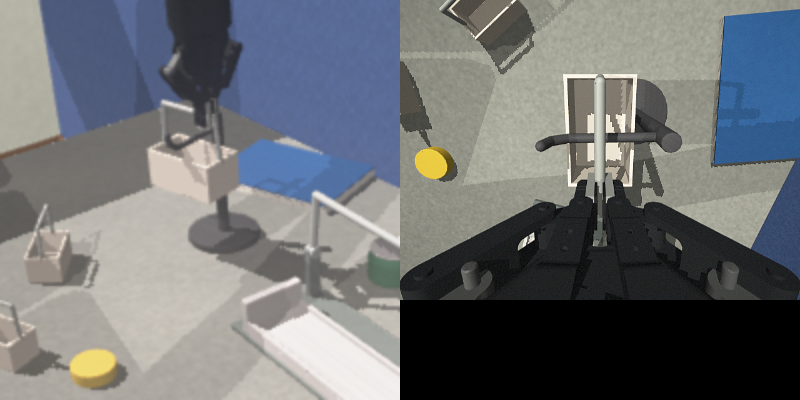

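The handle is over the hook rod, past its tip and centred. I'll lower it and release.

Emit:
play_rows([
  [0, [0, 0, 15], [0, 0, 0]],
  [0, [0, 0, 26], [0, 0, 0]],
  [0, [0, 0, 31], [0, 0, 0]],
  [0, [0, 0, 33], [0, 0, 0]],
  [0, [0, 0, 34], [0, 0, 0]],
  [0, [0, 0, 34], [0, 0, 0]],
])

```text
clock: 5.5
tcp_pos: [0.6204, 0.3073, 0.1563]
orientation: [1.966, 2.449, -0.006]
contact_force: [-0.2, 0.1, -1.7]
grip_width: 0.0031
```

Emit:
play_rows([
  [20, [0, 0, 0], [0, 0, 0]],
  [30, [0, 0, 0], [0, 0, 0]],
  [30, [0, 0, 0], [0, 0, 0]],
  [30, [0, 0, -15], [0, 0, 0]],
  [30, [0, 0, -40], [0, 0, 0]],
  [30, [0, 0, -80], [0, 0, 0]],
  [30, [0, 0, -100], [0, 0, 0]],
  [30, [0, 0, -100], [0, 0, 0]],
], squeeze=60)

```text
clock: 6.5
tcp_pos: [0.6214, 0.3079, 0.2582]
orientation: [1.965, 2.449, -0.001]
contact_force: [-0.4, -0.5, -0.6]
grip_width: 0.0301
```

```bash
python3 - <<'E'
from h import *
im,d,P,K,T=shot('wrist','w4.png'); q=P.reshape(-1,3)
k=(q[:,2]>.165)&(q[:,2]<.185)&(np.hypot(q[:,0]-.615,q[:,1]-.335)<.06); print(k.sum())
k&=(abs(q[:,1]-.335)>.012); print(np.percentile(q[k],[5,50,95],axis=0).round(3))
Rz=np.radians(-4.0); O=np.array([.565,.003])
sp=[(.5623,-.2474,66.7-90),(.5678,-.3569,7.2),(.439,-.3963,28.9),(.4268,-.2937,82.1-90)]
for s in sp: print('az',s,delta([s[0],s[1],.22],down(np.radians(s[2]))))
E
```

```text
3114
[[0.605 0.297 0.171]
 [0.619 0.35  0.174]
 [0.667 0.375 0.184]]
az (0.5623, -0.2474, -23.299999999999997) (array([-529.1, -177. ,   38.1]), array([-0.00088864,  0.00328752,  0.62499386]))
az (0.5678, -0.3569, 7.2) (array([-637.2, -195.3,   38.5]), array([-0.00169478,  0.00289147,  0.09266895]))
az (0.439, -0.3963, 28.9) (array([-647.8, -329.6,   38.7]), array([-0.00221553,  0.00252846, -0.28606715]))
az (0.4268, -0.2937, -7.900000000000006) (array([-545. , -319.3,   38.4]), array([-0.00130661,  0.00310436,  0.35621342]))
```

View pics/w4.png

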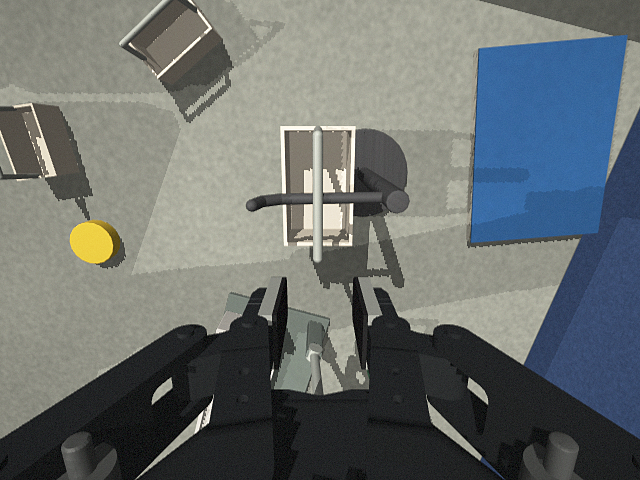

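```bash
python3 - <<'E'
from h import *
print(delta([.545,-.04,.32],down(np.radians(-4))))
E
```

```text
(array([-323.2, -149.1,  -62.5]), array([-0.0014089 ,  0.00305251,  0.28814564]))
```

Emit:
play_rows([
  [85, [-323, -149, -62], [0, 0, 0.288]],
  [85, [-323, -149, -62], [0, 0, 0.288]],
  [85, [-323, -149, -62], [0, 0, 0.288]],
  [85, [-323, -149, -62], [0, 0, 0.288]],
  [85, [-323, -149, -62], [0, 0, 0.288]],
  [85, [-323, -149, -62], [0, 0, 0.288]],
  [85, [-323, -149, -62], [0, 0, 0.288]],
  [85, [-323, -149, -62], [0, 0, 0.288]],
])

```text
clock: 7.55
tcp_pos: [0.5446, -0.0388, 0.3182]
orientation: [-2.297, -2.143, 0.007]
contact_force: [0.9, 1.0, -0.1]
grip_width: 0.0851
```

```bash
python3 - <<'E'
from h import *
im,d,P,K,T=shot('wrist','w5.png'); Z=P[...,2]
np.savez('w5.npz',P=P,im=im)
def rect(m,n):
    m=cv2.morphologyEx(m.astype(np.uint8),cv2.MORPH_OPEN,np.ones((3,3)))
    k,l,s,_=cv2.connectedComponentsWithStats(m); i=1+np.argmax(s[1:,4]); p=P[l==i]
    print(n,s[i],[np.round(x,1) for x in cv2.minAreaRect((p[:,:2]*1000).astype(np.float32))],np.median(p[:,2]))
near=(abs(P[...,0]-.57)<.12)&(abs(P[...,1]-.01)<.2)
rect(near&(Z>.016)&(Z<.0235),'bed'); rect(near&(Z>.05)&(Z<.057)&(P[...,1]>.11)&(P[...,0]<.63),'stop'); rect(near&(Z>.077)&(Z<.084),'post')
rect(near&(Z>.13)&(Z<.17),'rod'); rect(near&(Z>.005)&(Z<.011),'base')
print(delta([.5623,-.2474,.20],down(np.radians(-23.3))))
E
```

```text
bed [  306    49    61   187 10470] [array([567.2,  14.7]), array([226.1,  70.3]), np.float64(85.9)] 0.018739779204200335
stop [301  30  74  13 825] [array([575.9, 132.5]), array([11.9, 78.7]), np.float64(85.3)] 0.05177480690340791
post [327 277  17  11 158] [array([ 556.4, -140.9]), array([13.7, 19.6]), np.float64(86.9)] 0.07837895808369746
rod [ 410    0   40  293 3956] [array([6.533e+02, 4.000e-01]), array([257.9,  22.9]), np.float64(85.9)] 0.14679755415077986
base [  301    20   113   249 10786] [array([592.3,   3.1]), array([313.5, 133.9]), np.float64(85.9)] 0.006754748709866504
(array([-207.2,   31.9,  118.8]), array([-0.00251531,  0.00373203,  0.33917613]))
```

View pics/w5.png

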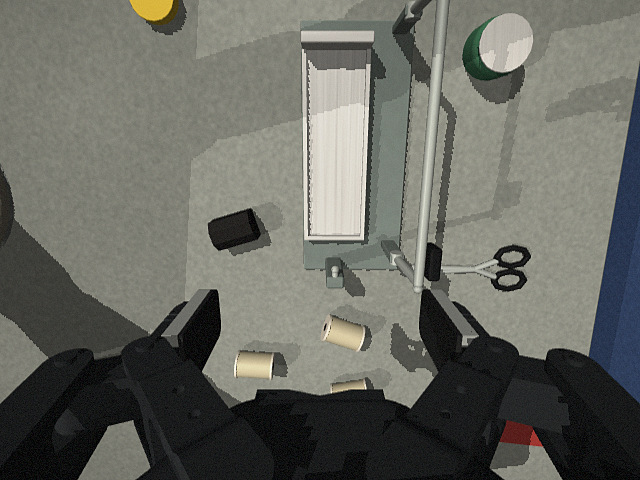

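Views: 7. The rack is well fixed now: origin about (0.566, 0.0025), yaw −4.1°. The base size measured 313.5×134 against a nominal 315×135. Now for spool A.

Emit:
play_rows([
  [85, [-60, 10, 20], [0, 0, 0.18]],
  [85, [-115, 20, 60], [0, 0, 0.339]],
  [85, [-170, 28, 120], [0, 0, 0.339]],
  [85, [-207, 32, 180], [0, 0, 0.339]],
  [85, [-207, 32, 210], [0, 0, 0.339]],
  [85, [-207, 32, 210], [0, 0, 0.339]],
  [85, [-207, 32, 210], [0, 0, 0.339]],
])

```text
clock: 8.48
tcp_pos: [0.5633, -0.246, 0.1095]
orientation: [2.622, 1.73, -0.006]
contact_force: [0.8, -0.7, 0.1]
grip_width: 0.0852
```

```bash
cat >> h.py <<'E'
def spools():
    im,d,P,K,T=shot('top'); Z=P[...,2]
    m=((Z>.012)&(Z<.0445)&(P[...,0]>.3)&(P[...,0]<.7)&(P[...,1]<-.18)).astype(np.uint8)
    n,l,s,_=cv2.connectedComponentsWithStats(m)
    for i in range(1,n):
        if s[i,4]>=60:
            c,sz,a=cv2.minAreaRect((P[l==i][:,:2]*1000).astype(np.float32))
            if sz[1]>sz[0]: a-=90
            print('spool',np.round(c,1),'size',np.round(sz,1),'yaw',round(a,1),s[i,4])
E
python3 - <<'E'
from h import *
spools(); print(r.get_obs()['tcp_pos'],delta([.5623,-.2474,.007],down(np.radians(-23.3))))
E
```

```text
spool [ 566.2 -237.9] size [18.3 55.8] yaw -24.5 185
spool [ 439.2 -396.4] size [55.7 39.4] yaw 29.6 418
[ 0.56394971 -0.24615259  0.11046795] (array([ -1.5,  -1.1, 103.5]), array([0.00056414, 0.00314037, 0.0026165 ]))
```

Emit:
play_rows([
  [85, [-1.5, -1, 55], [0, 0, 0]],
  [85, [-1.5, -1, 95], [0, 0, 0]],
  [85, [-1.5, -1, 103], [0, 0, 0]],
  [85, [-1.5, -1, 103], [0, 0, 0]],
  [45, [-1.5, -1, 103], [0, 0, 0]],
  [45, [-1.5, -1, 103], [0, 0, 0]],
  [45, [-1.5, -1, 103], [0, 0, 0]],
  [45, [-1.5, -1, 103], [0, 0, 0]],
], squeeze=40)

```text
clock: 9.52
tcp_pos: [0.5637, -0.2479, 0.0094]
orientation: [2.619, 1.728, -0.0]
contact_force: [0.2, 0.7, 8.7]
grip_width: 0.0549
```

Emit:
play_rows([
  [45, [0, 0, 0], [0, 0, 0]],
  [45, [0, 0, 0], [0, 0, 0]],
  [45, [0, 0, -50], [0, 0, 0]],
  [45, [0, 0, -100], [0, 0, 0]],
  [45, [0, 0, -150], [0, 0, 0]],
  [45, [0, 0, -150], [0, 0, 0]],
])

```text
clock: 10.28
tcp_pos: [0.5656, -0.2488, 0.1635]
orientation: [2.614, 1.724, 0.008]
contact_force: [0.6, 0.5, -1.4]
grip_width: 0.054
```

```bash
cat >> h.py <<'E'
O=np.array([.566,.0025]); Y=-.0716
def rk(x,y): return O+[x*np.cos(Y)-y*np.sin(Y), x*np.sin(Y)+y*np.cos(Y)]
def torack(y,z): return delta([*rk(0,y),z],down(Y))
E
python3 - <<'E'
from h import *
o=r.get_obs(); print(o['tcp_pos'],o['grip_width'],o['contact_force'])
im,d,P,K,T=shot('wrist','w6.png')
print(torack(100,.16))
E
```

```text
[ 0.56556573 -0.24876429  0.16349359] 0.053958270429430834 [ 0.59325468  0.53952301 -1.37305227]
(array([ 94752.8, -32738. ,   -368.2]), array([ 0.00635381,  0.00268389, -0.33251771]))
```

View pics/w6.png

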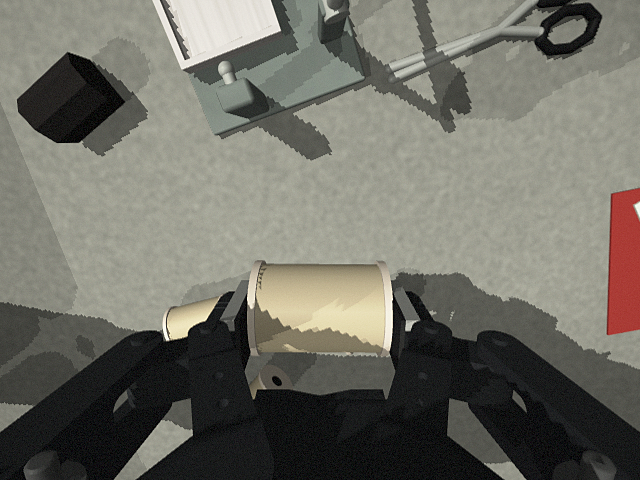

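```bash
sed -i 's/def torack(y,z):/def torack(y,z,x=0):/; s/\*rk(0,y)/*rk(x,y)/' h.py; cat >> h.py <<'E'
def held():
    "axis of the held spool relative to the TCP, tool axes (mm), by circle fit on wrist depth"
    from scipy.optimize import least_squares
    im,d,P,K,T=shot('wrist'); o=r.get_obs(); A=R.from_rotvec(o['orientation'])
    q=A.inv().apply((P-o['tcp_pos']).reshape(-1,3))*1000
    k=(abs(q[:,1])<22)&(abs(q[:,0])<30)&(q[:,2]>-45)&(q[:,2]<-8); a=q[k]
    f=lambda c: np.hypot(a[:,0]-c[0],a[:,2]-c[1])-20
    s=least_squares(f,[0,-13],loss='soft_l1'); print('held n',k.sum(),'x,z',s.x.round(1),'res',np.median(abs(s.fun)).round(2),'z',o['tcp_pos'][2])
E
python3 - <<'E'
from h import *
held()
print(torack(.100,.16)); print(torack(.100,.03))
E
```

```text
held n 9858 x,z [-2.2 -9.2] res 0.43 z 0.15932074433889512
(array([ 325. , -128.1,   -1.7]), array([ 0.00317061,  0.0024131 , -0.33226593]))
(array([ 325.3, -128.6,  128.3]), array([ 0.00317061,  0.0024131 , -0.33226593]))
```

Emit:
play_rows([
  [45, [55, -22, -2], [0, 0, -0.18]],
  [45, [115, -45, -2], [0, 0, -0.332]],
  [45, [175, -69, -2], [0, 0, -0.332]],
  [45, [230, -91, -2], [0, 0, -0.332]],
  [45, [285, -112, 0], [0, 0, -0.332]],
  [45, [325, -128, 20], [0, 0, -0.332]],
  [45, [328, -129, 40], [0, 0, -0.332]],
  [45, [328, -129, 40], [0, 0, -0.332]],
])

```text
clock: 11.38
tcp_pos: [0.5713, 0.1043, 0.1154]
orientation: [2.298, 2.139, -0.01]
contact_force: [0.4, -1.0, -1.1]
grip_width: 0.0541
```

```bash
python3 - <<'E'
from h import *
held(); print(torack(.103,.03))
E
```

```text
held n 9637 x,z [-1.3 -6.2] res 0.42 z 0.11673199468041336
(array([ 2.4,  0.9, 86.7]), array([-0.00045165,  0.00528592, -0.00192329]))
```

Emit:
play_rows([
  [45, [2.5, 1, 40], [0, 0, 0]],
  [45, [2.5, 1, 75], [0, 0, 0]],
  [45, [2.5, 1, 82], [0, 0, 0]],
  [45, [2.5, 1, 85], [0, 0, 0]],
  [45, [2.5, 1, 85], [0, 0, 0]],
  [45, [2.5, 1, 85], [0, 0, 0]],
])

```text
clock: 12.18
tcp_pos: [0.5744, 0.1055, 0.0329]
orientation: [2.299, 2.135, -0.004]
contact_force: [0.1, 0.3, -0.6]
grip_width: 0.0541
```

```bash
python3 - <<'E'
from h import *
held(); print(torack(.105,.03), r.get_obs()['contact_force'])
E
```

```text
held n 12083 x,z [-1.  -7.6] res 0.75 z 0.03274702547199216
(array([ 1.7, -0.8,  2.7]), array([ 0.00113   ,  0.00455652, -0.00191788])) [ 0.6773183   0.49402006 -0.84059229]
```

Emit:
play_rows([
  [45, [0, -0.8, 1], [0, 0, 0]],
  [45, [0, -0.8, 2], [0, 0, 0]],
  [45, [0, -0.8, 2.5], [0, 0, 0]],
  [45, [2, -0.8, 2.5], [0, 0, 0]],
  [45, [3.5, -0.8, 2.5], [0, 0, 0]],
  [45, [3.5, -0.8, 2.5], [0, 0, 0]],
])

```text
clock: 12.98
tcp_pos: [0.5735, 0.1079, 0.0302]
orientation: [2.299, 2.134, -0.006]
contact_force: [-0.3, -4.1, -1.3]
grip_width: 0.0543
```

```bash
python3 - <<'E'
from h import *
held(); print(torack(.105,.03), r.get_obs()['contact_force'])
E
```

```text
held n 12228 x,z [ 0.7 -7.5] res 1.42 z 0.030155427056498364
(array([-0.7,  0.1,  0.2]), array([ 0.00085144,  0.00577438, -0.00264281])) [-0.17874151 -4.71169033  0.38232195]
```

Emit:
play_rows([
  [45, [-0.8, 0, 1], [0, 0, 0]],
  [45, [-0.8, 0, 2], [0, 0, 0]],
  [64, [-0.8, 0, 2], [0, 0, 0]],
  [66, [-0.8, 0, 2], [0, 0, 0]],
  [66, [-0.8, 0, 2], [0, 0, 0]],
  [66, [-0.8, 0, -15], [0, 0, 0]],
  [66, [-0.8, 0, -60], [0, 0, 0]],
  [66, [-0.8, 0, -115], [0, 0, 0]],
])

```text
clock: 14.02
tcp_pos: [0.5728, 0.1076, 0.1467]
orientation: [2.3, 2.134, -0.008]
contact_force: [-0.4, 1.4, 0.8]
grip_width: 0.0658
```

```bash
cat >> h.py <<'E'
def row():
    "things on the bed, rack frame, from the wrist picture"
    from scipy.optimize import least_squares
    im,d,P,K,T=shot('wrist'); q=P.reshape(-1,3); c=im.reshape(-1,3).max(1)
    w=q[:,:2]-O; x=(w@[np.cos(Y),np.sin(Y)])*1000; y=(w@[-np.sin(Y),np.cos(Y)])*1000; z=q[:,2]*1000
    k=(abs(x)<24)&(z>46)&(z<66)&(y<124)&(y>-125)
    h,e=np.histogram(y[k],np.arange(-125,126,5)); print('y hist',dict((int(a),int(b)) for a,b in zip(e,h) if b>20))
    k2=(abs(x)<45)&(z>46)&(z<66)&(y<118)&(y>-100)
    if k2.sum()>50: print('x range',np.percentile(x[k2],[1,99]).round(1),'top z',np.percentile(z[k2],98).round(1))
E
python3 - <<'E'
from h import *
row(); spools(); print(delta([.4268,-.2937,.12],down(np.radians(-7.9))))
E
```

```text
y hist {85: 117, 90: 277, 95: 386, 100: 444, 105: 489, 110: 518, 115: 568, 120: 134}
x range [-26.5  27.7] top z 58.5
spool [ 567.5 -356.8] size [54.9 40.1] yaw 6.3 392
spool [ 438.6 -396.4] size [55.8 40.7] yaw 29.1 416
spool [ 426.8 -292.9] size [38.7 55.6] yaw -7.1 400
(array([-411.8, -120.4,   31.2]), array([0.01112869, 0.00111896, 0.06266574]))
```

Emit:
play_rows([
  [85, [-60, -17, -5], [0, 0, 0.03]],
  [85, [-120, -34, 0], [0, 0, 0.06]],
  [85, [-180, -52, 5], [-0.01, 0, 0.06]],
  [85, [-240, -70, 15], [-0.01, 0, 0.06]],
  [85, [-300, -88, 25], [-0.01, 0, 0.06]],
  [85, [-360, -105, 31], [-0.01, 0, 0.06]],
  [85, [-412, -120, 31], [0.01, 0, 0.06]],
  [85, [-412, -120, 31], [0.01, 0, 0.06]],
])

```text
clock: 15.12
tcp_pos: [0.4248, -0.299, 0.121]
orientation: [2.373, 2.053, -0.002]
contact_force: [-0.3, 0.7, -0.1]
grip_width: 0.0849
```

```bash
python3 - <<'E'
from h import *
print(delta([.4268,-.2930,.010],down(np.radians(-7.5))))
E
```

```text
(array([  6.6,   0.9, 111. ]), array([ 0.00181822,  0.0036695 , -0.01313892]))
```

Emit:
play_rows([
  [85, [6.5, 1, 50], [0, 0, -0.013]],
  [85, [6.5, 1, 100], [0, 0, -0.013]],
  [85, [6.5, 1, 111], [0, 0, -0.013]],
  [85, [6.5, 1, 111], [0, 0, -0.013]],
  [45, [6.5, 1, 111], [0, 0, -0.013]],
  [45, [6.5, 1, 111], [0, 0, -0.013]],
  [45, [6.5, 1, 111], [0, 0, -0.013]],
  [45, [6.5, 1, 111], [0, 0, -0.013]],
])

```text
clock: 16.12
tcp_pos: [0.428, -0.2936, 0.0118]
orientation: [2.357, 2.067, 0.0]
contact_force: [-1.3, 0.4, 7.0]
grip_width: 0.054
```

Emit:
play_rows([
  [45, [0, 0, 0], [0, 0, 0]],
  [45, [0, 0, 0], [0, 0, 0]],
  [45, [0, 0, -50], [0, 0, 0]],
  [45, [0, 0, -100], [0, 0, 0]],
  [45, [0, 0, -130], [0, 0, 0]],
  [45, [0, 0, -130], [0, 0, 0]],
  [45, [0, 0, -130], [0, 0, 0]],
])

```text
clock: 17.0
tcp_pos: [0.4271, -0.2924, 0.1411]
orientation: [2.358, 2.068, -0.0]
contact_force: [0.2, 0.1, -0.8]
grip_width: 0.0544
```

```bash
python3 - <<'E'
from h import *
print(r.get_obs()['grip_width']); held(); print(torack(.062,.12))
E
```

```text
0.05435230575090722
held n 9282 x,z [-2.2 -5.6] res 0.43 z 0.140661862075932
(array([372.5,  95.9,  19.7]), array([ 0.00264947,  0.00348436, -0.05914742]))
```

Emit:
play_rows([
  [45, [60, 16, 0], [0, 0, -0.03]],
  [45, [120, 31, 0], [0, 0, -0.06]],
  [45, [180, 47, 0], [0, 0, -0.06]],
  [45, [240, 62, 0], [0, 0, -0.06]],
  [45, [300, 78, 0], [0, 0, -0.06]],
  [45, [355, 92, 10], [0, 0, -0.06]],
  [45, [374, 96, 20], [0, 0, -0.06]],
  [45, [374, 96, 20], [0, 0, -0.06]],
])

```text
clock: 18.05
tcp_pos: [0.5696, 0.0666, 0.1176]
orientation: [2.294, 2.142, -0.007]
contact_force: [-0.5, -1.2, -0.0]
grip_width: 0.0543
```

Emit:
play_rows([
  [45, [0, 0, 0], [0, 0, 0]],
])

```text
clock: 18.18
tcp_pos: [0.5689, 0.0637, 0.1174]
orientation: [2.297, 2.138, -0.01]
contact_force: [0.4, 0.1, -0.3]
grip_width: 0.0545
```

```bash
python3 - <<'E'
from h import *
held(); print(torack(.064,.032)); row()
E
```

```text
held n 9214 x,z [-2.4 -5.2] res 0.42 z 0.1173389634173572
(array([ 3.1,  1.9, 85.3]), array([-0.00227178,  0.00646441, -0.00011782]))
y hist {85: 220, 90: 525, 95: 637, 100: 651, 105: 731, 110: 733, 115: 723, 120: 164}
x range [-26.3  27.6] top z 58.6
```

Emit:
play_rows([
  [45, [2, 2, 40], [0, 0, 0]],
  [45, [2, 2, 72], [0, 0, 0]],
  [45, [2, 2, 81], [0, 0, 0]],
  [45, [2, 2, 84], [0, 0, 0]],
  [45, [2, 2, 86], [0, 0, 0]],
  [45, [4, 2, 86], [0, 0, 0]],
  [45, [5, 2, 86], [0, 0, 0]],
  [45, [5, 2, 86], [0, 0, 0]],
])

```text
clock: 19.27
tcp_pos: [0.5715, 0.0682, 0.032]
orientation: [2.297, 2.138, -0.008]
contact_force: [0.8, -2.0, 0.5]
grip_width: 0.0543
```

```bash
python3 - <<'E'
from h import *
held(); print(torack(.067,.032), r.get_obs()['contact_force'])
E
```

```text
held n 10789 x,z [-1.6 -5.2] res 0.56 z 0.03193958504185378
(array([ 1.1, -0.8, -0.1]), array([-0.00079565,  0.00616653, -0.00033778])) [-0.59740467 -2.16392752  0.6089919 ]
```

Emit:
play_rows([
  [45, [0.5, 0, 1], [0, 0, 0]],
  [45, [0.5, 0, 1.5], [0, 0, 0]],
  [64, [0.5, 0, 1.5], [0, 0, 0]],
  [66, [0.5, 0, 1.5], [0, 0, 0]],
  [66, [0.5, 0, 1.5], [0, 0, 0]],
  [66, [0.5, 0, -15], [0, 0, 0]],
  [66, [0.5, 0, -60], [0, 0, 0]],
  [66, [0.5, 0, -115], [0, 0, 0]],
])

```text
clock: 20.32
tcp_pos: [0.5711, 0.0692, 0.1484]
orientation: [2.298, 2.138, -0.01]
contact_force: [0.8, -0.2, 0.5]
grip_width: 0.0659
```

```bash
python3 - <<'E'
from h import *
row(); spools(); print(delta([.5675,-.3568,.12],down(np.radians(6.3))))
E
```

```text
y hist {45: 121, 50: 271, 55: 377, 60: 424, 65: 479, 70: 517, 75: 557, 80: 146, 85: 142, 90: 400, 95: 481, 100: 488, 105: 534, 110: 522, 115: 552, 120: 175}
x range [-26.   28.1] top z 58.5
spool [ 567.7 -356.5] size [55.2 39.9] yaw 6.5 390
spool [ 438.4 -396. ] size [56.4 39.6] yaw 27.7 419
(array([-425.5,   22.5,   34.8]), array([ 0.00908909,  0.00340659, -0.1827878 ]))
```

Emit:
play_rows([
  [85, [-60, 3, 0], [0, 0, -0.1]],
  [85, [-120, 6, 0], [0, 0, -0.183]],
  [85, [-180, 10, 0], [0, 0, -0.183]],
  [85, [-240, 13, 5], [0, 0, -0.183]],
  [85, [-300, 16, 15], [0, 0, -0.183]],
  [85, [-360, 19, 25], [0, 0, -0.183]],
  [85, [-415, 22, 35], [0, 0, -0.183]],
  [85, [-425, 22, 35], [0, 0, -0.183]],
])

```text
clock: 21.42
tcp_pos: [0.5644, -0.3616, 0.1196]
orientation: [2.097, 2.326, 0.001]
contact_force: [0.8, 0.3, 0.7]
grip_width: 0.0851
```

Emit:
play_rows([
  [85, [0, 0, 0], [0, 0, 0]],
])

```text
clock: 21.55
tcp_pos: [0.5642, -0.3618, 0.1197]
orientation: [2.099, 2.325, 0.001]
contact_force: [0.5, -0.1, 0.1]
grip_width: 0.0847
```

```bash
python3 - <<'E'
from h import *
print(delta([.5677,-.3567,.010],down(np.radians(6.4))))
E
```

```text
(array([  5.4,   3.3, 109.7]), array([ 0.00667552,  0.00642108, -0.00924318]))
```

Emit:
play_rows([
  [85, [5.5, 3.3, 50], [0, 0, 0]],
  [85, [5.5, 3.3, 100], [0, 0, 0]],
  [85, [5.5, 3.3, 110], [0, 0, 0]],
  [85, [5.5, 3.3, 110], [0, 0, 0]],
  [45, [5.5, 3.3, 110], [0, 0, 0]],
  [45, [5.5, 3.3, 110], [0, 0, 0]],
  [45, [5.5, 3.3, 110], [0, 0, 0]],
  [45, [5.5, 3.3, 110], [0, 0, 0]],
])

```text
clock: 22.55
tcp_pos: [0.5692, -0.3574, 0.0121]
orientation: [2.096, 2.323, 0.003]
contact_force: [-0.0, 1.5, 8.1]
grip_width: 0.0541
```

Emit:
play_rows([
  [45, [0, 0, 0], [0, 0, 0]],
  [45, [0, 0, 0], [0, 0, 0]],
  [45, [0, 0, -50], [0, 0, 0]],
  [45, [0, 0, -100], [0, 0, 0]],
  [45, [0, 0, -130], [0, 0, 0]],
  [45, [0, 0, -130], [0, 0, 0]],
  [45, [0, 0, -130], [0, 0, 0]],
])

```text
clock: 23.42
tcp_pos: [0.5672, -0.3558, 0.1409]
orientation: [2.097, 2.324, 0.003]
contact_force: [-0.4, 0.7, -1.3]
grip_width: 0.0541
```

```bash
python3 - <<'E'
from h import *
print(r.get_obs()['grip_width']); held(); print(torack(.024,.12))
E
```

```text
0.05405975333532363
held n 9235 x,z [-2.3 -5.4] res 0.42 z 0.14045083942145634
(array([380.1,  39.7,  18.3]), array([0.00830831, 0.0057426 , 0.17424085]))
```

Emit:
play_rows([
  [45, [60, 6, 0], [0, 0, 0.1]],
  [45, [120, 12, 0], [0, 0, 0.174]],
  [45, [180, 19, 0], [0, 0, 0.174]],
  [45, [240, 25, 0], [0, 0, 0.174]],
  [45, [300, 31, 0], [0, 0, 0.174]],
  [45, [355, 37, 10], [0, 0, 0.174]],
  [45, [379, 40, 20], [0, 0, 0.174]],
  [45, [379, 40, 20], [0, 0, 0.174]],
])

```text
clock: 24.48
tcp_pos: [0.5669, 0.0271, 0.1165]
orientation: [2.29, 2.14, -0.001]
contact_force: [0.1, -1.9, -0.4]
grip_width: 0.0544
```

Emit:
play_rows([
  [45, [0, 0, 0], [0, 0, 0]],
])

```text
clock: 24.6
tcp_pos: [0.5668, 0.0246, 0.1163]
orientation: [2.292, 2.136, -0.003]
contact_force: [-0.9, -0.9, -0.9]
grip_width: 0.054
```

```bash
python3 - <<'E'
from h import *
held(); print(torack(.024,.032)); row()
E
```

```text
held n 9184 x,z [-2.3 -5. ] res 0.42 z 0.11618628882446276
(array([ 2.3,  0.5, 84.2]), array([0.00481513, 0.00715829, 0.00103979]))
y hist {45: 231, 50: 533, 55: 587, 60: 703, 65: 689, 70: 725, 75: 792, 80: 139, 85: 373, 90: 751, 95: 765, 100: 857, 105: 786, 110: 803, 115: 738, 120: 142}
x range [-25.9  28. ] top z 58.5
```

Emit:
play_rows([
  [45, [1.5, 0.5, 40], [0, 0, 0]],
  [45, [1.5, 0.5, 72], [0, 0, 0]],
  [45, [1.5, 0.5, 80], [0, 0, 0]],
  [45, [1.5, 0.5, 83], [0, 0, 0]],
  [45, [1.5, 0.5, 85], [0, 0, 0]],
  [45, [3.5, 0.5, 85], [0, 0, 0]],
  [45, [4.5, 0.5, 85], [0, 0, 0]],
  [45, [4.5, 0.5, 85], [0, 0, 0]],
])

```text
clock: 25.7
tcp_pos: [0.5686, 0.0281, 0.032]
orientation: [2.292, 2.134, -0.001]
contact_force: [-0.7, -2.9, 3.8]
grip_width: 0.0545
```

```bash
python3 - <<'E'
from h import *
held(); print(torack(.027,.032), r.get_obs()['contact_force'])
E
```

```text
held n 10747 x,z [-1.4 -4.9] res 0.59 z 0.03203393153614776
(array([ 1.2, -0.8,  0. ]), array([0.00656992, 0.00706513, 0.00024274])) [-0.17374684 -2.92358065  5.2438746 ]
```

Emit:
play_rows([
  [45, [0.5, 0, 0], [0, 0, 0]],
  [64, [0.5, 0, 0], [0, 0, 0]],
  [66, [0.5, 0, 0], [0, 0, 0]],
  [66, [0.5, 0, 0], [0, 0, 0]],
  [66, [0.5, 0, -15], [0, 0, 0]],
  [66, [0.5, 0, -60], [0, 0, 0]],
  [66, [0.5, 0, -115], [0, 0, 0]],
  [66, [0.5, 0, -115], [0, 0, 0]],
])

```text
clock: 26.75
tcp_pos: [0.571, 0.0294, 0.1521]
orientation: [2.29, 2.131, 0.011]
contact_force: [0.6, 0.5, -0.8]
grip_width: 0.0661
```

```bash
python3 - <<'E'
from h import *
row(); spools(); print(delta([.4385,-.396,.12],down(np.radians(28.5))))
E
```

```text
y hist {5: 93, 10: 286, 15: 361, 20: 418, 25: 460, 30: 492, 35: 551, 40: 125, 45: 168, 50: 372, 55: 471, 60: 481, 65: 499, 70: 534, 75: 547, 80: 123, 85: 201, 90: 560, 95: 572, 100: 573, 105: 533, 110: 554, 115: 540, 120: 138}
x range [-25.9  28.1] top z 58.6
spool [ 438.8 -396.1] size [55.6 39.4] yaw 29.0 419
(array([-433.8,  -99.4,   29.9]), array([ 0.00617074,  0.00808007, -0.56848793]))
```

Emit:
play_rows([
  [85, [-60, -14, 0], [0, 0, -0.15]],
  [85, [-120, -28, 0], [0, 0, -0.3]],
  [85, [-180, -41, 0], [0, 0, -0.45]],
  [85, [-240, -55, 5], [0, 0, -0.568]],
  [85, [-300, -69, 15], [0, 0, -0.568]],
  [85, [-360, -83, 25], [0.006, 0.008, -0.568]],
  [85, [-415, -95, 30], [0.006, 0.008, -0.568]],
  [85, [-430, -99, 30], [0.006, 0.008, -0.568]],
])

```text
clock: 27.85
tcp_pos: [0.4355, -0.3957, 0.1186]
orientation: [-1.614, -2.692, 0.003]
contact_force: [-0.2, -0.2, -1.1]
grip_width: 0.0849
```

Emit:
play_rows([
  [85, [0, 0, 0], [0, 0, 0]],
])

```text
clock: 27.98
tcp_pos: [0.4345, -0.3958, 0.1176]
orientation: [-1.615, -2.689, 0.003]
contact_force: [-0.5, 0.3, -0.0]
grip_width: 0.0852
```

```bash
python3 - <<'E'
from h import *
print(delta([.4387,-.396,.010],down(np.radians(29))))
E
```

```text
(array([ -2.5,   4. , 107.6]), array([-0.00396945, -0.00297291, -0.01721544]))
```

Emit:
play_rows([
  [85, [-2.5, 4, 50], [0, 0, -0.017]],
  [85, [-2.5, 4, 98], [0, 0, -0.017]],
  [85, [-2.5, 4, 107.5], [0, 0, -0.017]],
  [85, [-2.5, 4, 107.5], [0, 0, -0.017]],
  [45, [-2.5, 4, 107.5], [0, 0, -0.017]],
  [45, [-2.5, 4, 107.5], [0, 0, -0.017]],
  [45, [-2.5, 4, 107.5], [0, 0, -0.017]],
  [45, [-2.5, 4, 107.5], [0, 0, -0.017]],
])

```text
clock: 28.98
tcp_pos: [0.4399, -0.3968, 0.0121]
orientation: [-1.594, -2.705, 0.002]
contact_force: [-0.2, 2.1, 5.4]
grip_width: 0.0545
```

Emit:
play_rows([
  [45, [0, 0, 0], [0, 0, 0]],
  [45, [0, 0, 0], [0, 0, 0]],
  [45, [0, 0, -50], [0, 0, 0]],
  [45, [0, 0, -100], [0, 0, 0]],
  [45, [0, 0, -130], [0, 0, 0]],
  [45, [0, 0, -130], [0, 0, 0]],
  [45, [0, 0, -130], [0, 0, 0]],
])

```text
clock: 29.85
tcp_pos: [0.4397, -0.396, 0.1412]
orientation: [-1.593, -2.704, 0.002]
contact_force: [0.3, -0.2, -1.5]
grip_width: 0.0544
```

```bash
python3 - <<'E'
from h import *
print(r.get_obs()['grip_width']); held(); print(torack(-.016,.12))
E
```

```text
0.05443189206995673
held n 9253 x,z [-2.2 -5.4] res 0.43 z 0.14076892372902933
(array([273.7, 295.1,  20.6]), array([-0.00373676, -0.00171624,  0.57756814]))
```

Emit:
play_rows([
  [45, [41, 44, 0], [0, 0, 0.15]],
  [45, [82, 88, 0], [0, 0, 0.3]],
  [45, [122, 132, 0], [0, 0, 0.45]],
  [45, [163, 176, 0], [0, 0, 0.578]],
  [45, [204, 220, 0], [0, 0, 0.578]],
  [45, [245, 264, 10], [0, 0, 0.578]],
  [45, [274, 295, 20], [0, 0, 0.578]],
  [45, [274, 295, 20], [0, 0, 0.578]],
])

```text
clock: 30.9
tcp_pos: [0.5642, -0.0083, 0.1181]
orientation: [-2.287, -2.144, 0.007]
contact_force: [-0.3, -1.6, 0.3]
grip_width: 0.0544
```

Emit:
play_rows([
  [45, [0, 0, 0], [0, 0, 0]],
])

```text
clock: 31.02
tcp_pos: [0.5634, -0.0094, 0.1172]
orientation: [-2.288, -2.143, 0.011]
contact_force: [0.5, -0.7, -1.0]
grip_width: 0.0546
```

```bash
python3 - <<'E'
from h import *
held(); print(torack(-.016,.032)); row()
E
```

```text
held n 9189 x,z [-2.4 -5. ] res 0.42 z 0.11712000942586459
(array([-4.5,  2.7, 85.1]), array([-9.90833382e-03, -6.18986501e-05,  6.56455908e-03]))
y hist {5: 214, 10: 484, 15: 608, 20: 649, 25: 674, 30: 716, 35: 752, 40: 154, 45: 335, 50: 731, 55: 750, 60: 767, 65: 807, 70: 766, 75: 723, 80: 145, 85: 501, 90: 988, 95: 962, 100: 951, 105: 911, 110: 821, 115: 670, 120: 100}
x range [-25.9  28.1] top z 58.6
```

Emit:
play_rows([
  [45, [-5, 2.7, 30], [-0.01, 0, 0]],
  [45, [-5, 2.7, 65], [-0.01, 0, 0]],
  [45, [-5, 2.7, 79], [-0.01, 0, 0]],
  [45, [-5, 2.7, 83], [-0.01, 0, 0]],
  [45, [-5, 2.7, 85], [-0.01, 0, 0]],
  [45, [-3, 2.7, 85], [-0.01, 0, 0]],
  [45, [-2, 2.7, 85], [-0.01, 0, 0]],
  [45, [-2, 2.7, 85], [-0.01, 0, 0]],
])

```text
clock: 32.12
tcp_pos: [0.5658, -0.0119, 0.033]
orientation: [2.293, 2.145, 0.002]
contact_force: [0.4, -2.8, 0.1]
grip_width: 0.0542
```

```bash
python3 - <<'E'
from h import *
held(); print(torack(-.013,.032), r.get_obs()['contact_force'])
E
```

```text
held n 10649 x,z [-1.2 -4.9] res 0.55 z 0.03294589027133764
(array([ 1.4, -0.7,  0.9]), array([0.00199995, 0.00016071, 0.00535271])) [ 0.42874002 -3.07683992  0.96263469]
```

Emit:
play_rows([
  [45, [0.5, 0, 1.5], [0, 0, 0]],
  [45, [0.5, 0, 1.5], [0, 0, 0]],
  [64, [0.5, 0, 1.5], [0, 0, 0]],
  [66, [0.5, 0, 1.5], [0, 0, 0]],
  [66, [0.5, 0, 1.5], [0, 0, 0]],
  [66, [0.5, 0, -15], [0, 0, 0]],
  [66, [0.5, 0, -60], [0, 0, 0]],
  [66, [0.5, 0, -115], [0, 0, 0]],
])

```text
clock: 33.17
tcp_pos: [0.5649, -0.0115, 0.1495]
orientation: [2.294, 2.146, -0.0]
contact_force: [1.1, 0.5, 1.4]
grip_width: 0.0663
```

```bash
python3 - <<'E'
from h import *
row(); spools()
im,d,P,K,T=shot('top'); Z=P[...,2]
m=((Z>.01)&(Z<.05)&(abs(P[...,0]-.424)<.06)&(abs(P[...,1]+.081)<.06)).astype(np.uint8); p=P[m>0]
print('chock',m.sum(),cv2.minAreaRect((p[:,:2]*1000).astype(np.float32)))
print(delta([.4237,-.081,.14],down(np.radians(12.8))))
E
```

```text
y hist {-35: 74, -30: 311, -25: 370, -20: 428, -15: 473, -10: 513, -5: 561, 0: 114, 5: 190, 10: 406, 15: 469, 20: 500, 25: 496, 30: 553, 35: 552, 40: 107, 45: 297, 50: 495, 55: 581, 60: 582, 65: 581, 70: 580, 75: 510, 80: 121, 85: 386, 90: 703, 95: 715, 100: 701, 105: 652, 110: 613, 115: 506, 120: 82}
x range [-25.8  28.1] top z 58.6
chock 432 ((423.6969909667969, -80.87432098388672), (55.918067932128906, 40.079185485839844), 13.030284881591797)
(array([ -79. , -139.2,   10.5]), array([ 0.00870267, -0.0003892 , -0.29000162]))
```

Emit:
play_rows([
  [85, [-25, -45, -5], [0, 0, -0.15]],
  [85, [-50, -90, 0], [0, 0, -0.29]],
  [85, [-77, -135, 10], [0.008, 0, -0.29]],
  [85, [-79, -139, 10], [0.008, 0, -0.29]],
  [85, [-79, -139, 10], [0.008, 0, -0.29]],
])

```text
clock: 33.95
tcp_pos: [0.4241, -0.0809, 0.1406]
orientation: [1.96, 2.455, 0.002]
contact_force: [-0.2, 0.3, 0.7]
grip_width: 0.0853
```

```bash
python3 - <<'E'
from h import *
print(delta([.4237,-.081,.012],down(np.radians(12.9))))
E
```

```text
(array([-1.000e-01, -5.000e-01,  1.286e+02]), array([ 0.00115999, -0.00056883, -0.00200125]))
```

Emit:
play_rows([
  [85, [0, -0.5, 60], [0, 0, 0]],
  [85, [0, -0.5, 115], [0, 0, 0]],
  [85, [0, -0.5, 128.5], [0, 0, 0]],
  [85, [0, -0.5, 128.5], [0, 0, 0]],
  [45, [0, -0.5, 128.5], [0, 0, 0]],
  [45, [0, -0.5, 128.5], [0, 0, 0]],
  [45, [0, -0.5, 128.5], [0, 0, 0]],
  [45, [0, -0.5, 128.5], [0, 0, 0]],
], squeeze=60)

```text
clock: 34.95
tcp_pos: [0.4251, -0.0808, 0.0139]
orientation: [1.959, 2.453, 0.006]
contact_force: [-0.7, 0.2, 11.7]
grip_width: 0.0549
```

Emit:
play_rows([
  [45, [0, 0, 0], [0, 0, 0]],
  [45, [0, 0, 0], [0, 0, 0]],
  [45, [0, 0, -50], [0, 0, 0]],
  [45, [0, 0, -100], [0, 0, 0]],
  [45, [0, 0, -130], [0, 0, 0]],
  [45, [0, 0, -130], [0, 0, 0]],
  [45, [0, 0, -130], [0, 0, 0]],
])

```text
clock: 35.83
tcp_pos: [0.4237, -0.0805, 0.1431]
orientation: [1.959, 2.455, 0.006]
contact_force: [0.1, 0.4, -2.6]
grip_width: 0.055
```

```bash
python3 - <<'E'
from h import *
o=r.get_obs();print(o['grip_width'],o['contact_force'])
im,d,P,K,T=shot('wrist','w7.png'); A=R.from_rotvec(o['orientation'])
q=A.inv().apply((P-o['tcp_pos']).reshape(-1,3))*1000
k=(abs(q[:,1])<24)&(abs(q[:,0])<40)&(q[:,2]>-45)&(q[:,2]<0)
print(k.sum(),np.percentile(q[k],[1,5,50,95,99],axis=0).round(1))
for a in range(-26,27,4):
    s=k&(abs(q[:,0]-a)<2); print(a,s.sum(),np.median(q[s,2]).round(1) if s.any() else '')
print(torack(-.060,.15))
E
```

```text
0.054962686931499104 [ 0.11223307  0.42904246 -2.59813527]
11012 [[-20.3 -23.5 -21.8]
 [-16.  -21.6 -21.3]
 [  6.3  -0.  -18.8]
 [ 18.6  21.6  -6.5]
 [ 18.9  23.5  -1.5]]
-26 0 
-22 145 -11.1
-18 400 -13.5
-14 422 -16.9
-10 648 -20.2
-6 1065 -20.7
-2 1052 -20.7
2 1108 -20.7
6 1290 -20.5
10 1555 -17.9
14 1461 -14.5
18 1866 -10.2
22 0 
26 0 
(array([ -7.8, 140. ,  -6.9]), array([ 0.00233854, -0.00137889,  0.29509165]))
```

View pics/w7.png

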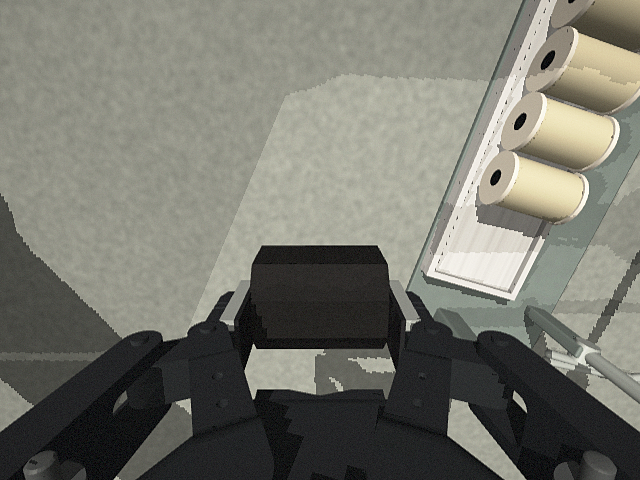

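Emit:
play_rows([
  [45, [-3, 50, -7], [0, 0, 0.15]],
  [45, [-6, 100, -7], [0, 0, 0.295]],
  [45, [-8, 140, -7], [0, 0, 0.295]],
  [45, [-8, 140, -7], [0, 0, 0.295]],
  [45, [-8, 140, 20], [0, 0, 0.295]],
  [45, [-8, 140, 20], [0, 0, 0.295]],
])

```text
clock: 36.62
tcp_pos: [0.5586, -0.0576, 0.1202]
orientation: [-2.297, -2.137, 0.004]
contact_force: [-0.0, 0.9, -2.7]
grip_width: 0.0544
```

```bash
python3 - <<'E'
from h import *
print(torack(-.058,.034)); row()
E
```

```text
(array([ 2.4,  3.5, 86.2]), array([-0.00497014, -0.00079035, -0.00063134]))
y hist {-35: 257, -30: 521, -25: 602, -20: 663, -15: 702, -10: 724, -5: 710, 0: 107, 5: 434, 10: 739, 15: 746, 20: 803, 25: 806, 30: 750, 35: 657, 40: 99, 45: 581, 50: 1017, 55: 984, 60: 962, 65: 891, 70: 814, 75: 606, 80: 71}
x range [-25.6  28.3] top z 58.6
```

Emit:
play_rows([
  [45, [1, 3.5, 35], [-0.005, 0, 0]],
  [45, [1, 3.5, 70], [-0.005, 0, 0]],
  [45, [1, 3.5, 82], [-0.005, 0, 0]],
  [45, [1, 3.5, 85], [-0.005, 0, 0]],
  [45, [1, 3.5, 86.5], [-0.005, 0, 0]],
  [45, [3.5, 3.5, 86.5], [-0.005, 0, 0]],
  [45, [5.5, 3.5, 86.5], [-0.005, 0, 0]],
  [45, [5.5, 3.5, 86.5], [-0.005, 0, 0]],
])

```text
clock: 37.67
tcp_pos: [0.5637, -0.0522, 0.0354]
orientation: [2.299, 2.139, 0.005]
contact_force: [-0.8, 0.9, -2.8]
grip_width: 0.0544
```

```bash
python3 - <<'E'
from h import *
print(torack(-.054,.034), r.get_obs()['contact_force'])
E
```

```text
(array([ 0.7, -1.6,  1.4]), array([ 0.00321859, -0.00120951, -0.0002601 ])) [-0.82168626  0.86692073 -2.8074163 ]
```

Emit:
play_rows([
  [45, [0, -1.6, 1], [0, 0, 0]],
  [45, [0, -1.6, 2], [0, 0, 0]],
  [45, [1, -1.6, 2], [0, 0, 0]],
  [45, [2, -1.6, 2], [0, 0, 0]],
  [45, [3, -1.6, 2], [0, 0, 0]],
  [45, [3, -1.6, 2], [0, 0, 0]],
])

```text
clock: 38.42
tcp_pos: [0.5621, -0.0516, 0.0341]
orientation: [2.299, 2.136, 0.003]
contact_force: [-3.4, -5.5, 5.2]
grip_width: 0.0548
```

```bash
python3 - <<'E'
from h import *
print(torack(-.054,.034), r.get_obs()['contact_force'])
E
```

```text
(array([0.3, 0. , 0.1]), array([ 0.00385912,  0.00109674, -0.00222009])) [-3.38089255 -5.50268128  5.1790037 ]
```

Contact with both the row (−5.5 N) and the floor. Release and lift.

Emit:
play_rows([
  [45, [0.5, 0, 0], [0, 0, 0]],
  [64, [0.5, 0, 0], [0, 0, 0]],
  [66, [0.5, 0, 0], [0, 0, 0]],
  [66, [0.5, 0, 0], [0, 0, 0]],
  [66, [0.5, 0, -15], [0, 0, 0]],
  [66, [0.5, 0, -60], [0, 0, 0]],
  [66, [0.5, 0, -120], [0, 0, 0]],
  [66, [0.5, 0, -180], [0, 0, 0]],
])

```text
clock: 39.42
tcp_pos: [0.5611, -0.0511, 0.2167]
orientation: [2.3, 2.135, 0.003]
contact_force: [1.0, 0.8, 0.3]
grip_width: 0.0659
```

Emit:
play_rows([
  [0, [0, 0, -60], [0, 0, 0]],
  [0, [-30, -50, -100], [0, 0, 0]],
  [0, [-60, -80, -100], [0, 0, 0]],
  [0, [-60, -80, -100], [0, 0, 0]],
])

```text
clock: 39.92
tcp_pos: [0.474, -0.108, 0.3178]
orientation: [2.307, 2.129, 0.009]
contact_force: [0.8, 0.2, 0.2]
grip_width: 0.0002
```

```bash
python3 - <<'E'
from h import *
row(); o=r.get_obs(); print(o['tcp_pos'],o['joints'].round(2))
im,d,P,K,T=shot('wrist','w8.png')
w=P[...,:2]-O; x=(w@[np.cos(Y),np.sin(Y)])*1000; y=(w@[-np.sin(Y),np.cos(Y)])*1000; Z=P[...,2]*1000
k=(Z>120)&(Z<165)&(x>50)&(x<130)&(abs(y)<140)
dark=im.max(-1)<60
a=k&~dark; print('rod x,z',np.percentile(x[a],[5,50,95]),np.percentile(Z[a],[5,50,95]))
b=k&dark; print('tab n',b.sum(), np.percentile(x[b],[2,50,98]),np.percentile(y[b],[2,50,98]),np.percentile(Z[b],[2,50,98]))
E
```

```text
y hist {-75: 124, -70: 171, -65: 196, -60: 165, -55: 208, -50: 167, -45: 202, -40: 101, -35: 107, -30: 202, -25: 191, -20: 199, -15: 213, -10: 191, -5: 190, 0: 39, 5: 128, 10: 233, 15: 223, 20: 238, 25: 206, 30: 206, 35: 175, 40: 41, 45: 158, 50: 282, 55: 266, 60: 240, 65: 233, 70: 212, 75: 165, 85: 194, 90: 94}
x range [-26.3  28.4] top z 58.6
[ 0.47557631 -0.10594404  0.31744808] [-0.75  0.08  0.91  1.93 -0.07  1.16  0.11]
rod x,z [76.29730858 79.11142072 84.56033368] [141.12526897 146.45495693 148.32653098]
tab n 678 [86.35571832 89.59402408 97.95314201] [-107.63978014  -91.19796513  -75.91979757] [143.52894905 153.55686135 155.6953965 ]
```

View pics/w8.png

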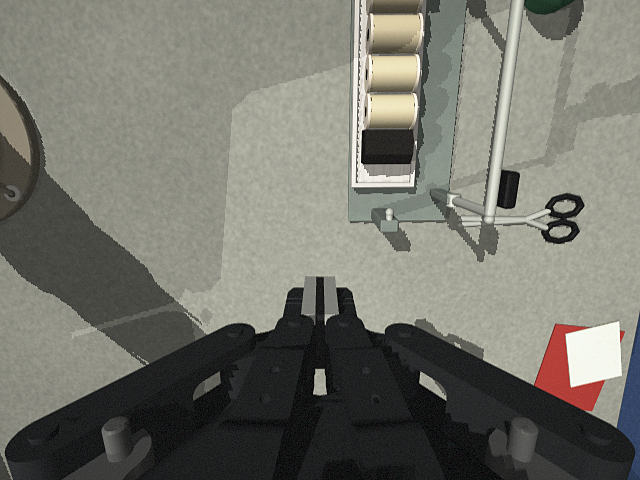

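```bash
python3 - <<'E'
from h import *
for y,z,x in ((-.04,.25,.125),(-.04,.115,.125),(-.04,.115,.043),(-.04,.2,.043)): print(x,z,torack(y,z,x))
E
```

```text
0.125 0.25 (array([ 74.1, 206. ,  68.3]), array([ 0.00534341, -0.00084222, -0.00344694]))
0.125 0.115 (array([ 73.9, 205.3, 203.3]), array([ 0.00534341, -0.00084222, -0.00344694]))
0.043 0.115 (array([ 73.7, 123.3, 202.8]), array([ 0.00534341, -0.00084222, -0.00344694]))
0.043 0.2 (array([ 73.7, 123.8, 117.8]), array([ 0.00534341, -0.00084222, -0.00344694]))
```

Emit:
play_rows([
  [0, [20, 55, 5], [0, 0, 0]],
  [0, [40, 110, 20], [0, 0, 0]],
  [0, [58, 160, 45], [0, 0, 0]],
  [0, [74, 206, 68], [0, 0, 0]],
  [0, [74, 206, 100], [0, 0, 0]],
  [0, [74, 206, 150], [0, 0, 0]],
  [0, [74, 206, 200], [0, 0, 0]],
  [0, [74, 206, 203], [0, 0, 0]],
])

```text
clock: 41.02
tcp_pos: [0.686, -0.0444, 0.1101]
orientation: [-2.299, -2.136, 0.003]
contact_force: [-0.1, 0.0, 0.6]
grip_width: -0.0003
```

```bash
python3 - <<'E'
from h import *
o=r.get_obs(); print(o['tcp_pos'],o['contact_force']); print(torack(-.04,.115,.043))
E
```

```text
[ 0.68596789 -0.04437085  0.11012899] [-0.10443472  0.04135487  0.57699075]
(array([ -2. , -80. ,  -4.6]), array([-0.00375666, -0.00045532, -0.0017356 ]))
```

No contact behind the rod. Push it over.

Emit:
play_rows([
  [0, [0, -15, -5], [0, 0, 0]],
  [0, [0, -30, -5], [0, 0, 0]],
  [0, [0, -42, -5], [0, 0, 0]],
  [0, [0, -54, -5], [0, 0, 0]],
  [0, [0, -66, -5], [0, 0, 0]],
  [0, [0, -78, -5], [0, 0, 0]],
  [0, [0, -80, -5], [0, 0, 0]],
])

```text
clock: 41.9
tcp_pos: [0.6051, -0.0385, 0.1155]
orientation: [-2.299, -2.135, 0.004]
contact_force: [0.8, -0.8, 0.2]
grip_width: 0.0001
```

```bash
cat >> h.py <<'E'
def keeper(name=None,cam_='wrist',save=None):
    im,d,P,K,T=shot(cam_,save)
    w=P[...,:2]-O; x=(w@[np.cos(Y),np.sin(Y)])*1000; y=(w@[-np.sin(Y),np.cos(Y)])*1000; Z=P[...,2]*1000
    for lo,hi in((-75,-20),(-20,30),(30,80),(80,130)):
        k=(Z>63)&(Z<165)&(x>-15)&(x<120)&(y>lo)&(y<hi)&(im.max(-1)>90)
        if k.sum()>20: print(cam_,lo,k.sum(),'x',np.median(x[k]).round(1),'z',np.percentile(Z[k],[10,50,95]).round(1),'angle',np.median(np.arctan2(Z[k]-69,75-x[k])).round(3),'rad',np.median(np.hypot(Z[k]-69,75-x[k])).round(1))
E
python3 - <<'E'
from h import *
o=r.get_obs(); print(o['contact_force']); keeper(); keeper(cam_='top')
E
```

```text
[ 0.8346956  -0.80147832  0.16219621]
wrist -75 2175 x 28.3 z [125.3 128.  151.5] angle 0.898 rad 77.9
wrist -20 2811 x 24.6 z [125.9 127.4 128.6] angle 0.864 rad 77.6
wrist 30 3419 x 24.5 z [125.9 127.4 128.8] angle 0.863 rad 77.6
top 30 36 x 22.5 z [125.7 128.5 132.8] angle 0.865 rad 79.4
top 80 110 x 22.6 z [125.2 128.6 132.3] angle 0.85 rad 79.5
```

```bash
python3 - <<'E'
from h import *
for y,z,x in ((-.04,.18,.043),(-.092,.16,.030),(-.092,.113,.010),(-.092,.102,.005)): print(x,z,torack(y,z,x)[0])
E
```

```text
0.043 0.18 [ -1.9   0.1 -64.5]
0.03 0.16 [-54.  -12.7 -44.5]
0.01 0.113 [-54.  -32.5   2.6]
0.005 0.102 [-54.  -37.4  13.6]
```

Emit:
play_rows([
  [0, [-2, 5, -35], [0, 0, 0]],
  [0, [-20, 0, -60], [0, 0, 0]],
  [0, [-54, -10, -55], [0, 0, 0]],
  [0, [-54, -13, -45], [0, 0, 0]],
  [0, [-54, -19, -28], [0, 0, 0]],
  [0, [-54, -26, -12], [0, 0, 0]],
  [0, [-54, -33, 2], [0, 0, 0]],
  [0, [-54, -37, 13], [0, 0, 0]],
])

```text
clock: 43.0
tcp_pos: [0.5514, -0.0889, 0.0981]
orientation: [-2.285, -2.12, 0.029]
contact_force: [-29.2, 1.0, 24.5]
grip_width: 0.0003
```

```bash
python3 - <<'E'
from h import *
o=r.get_obs(); print(o['tcp_pos'],o['contact_force']); keeper(save='w9.png'); keeper(cam_='top'); print(torack(-.092,.084,.0)[0])
E
```

```text
[ 0.55140234 -0.08886598  0.09814419] [-29.19938846   0.95724057  24.53860859]
wrist -75 2335 x 0.6 z [81.3 83.1 84.5] angle 0.189 rad 75.9
wrist -20 2861 x 0.5 z [81.1 83.1 84.6] angle 0.189 rad 75.9
top -20 105 x -0.8 z [79.7 83.4 87.2] angle 0.189 rad 77.2
top 30 100 x -0.9 z [79.8 83.7 86.9] angle 0.194 rad 77.4
top 80 99 x -1.0 z [79.6 83.7 87.9] angle 0.195 rad 77.5
[ 0.1  8.9 13. ]
```

View pics/w9.png

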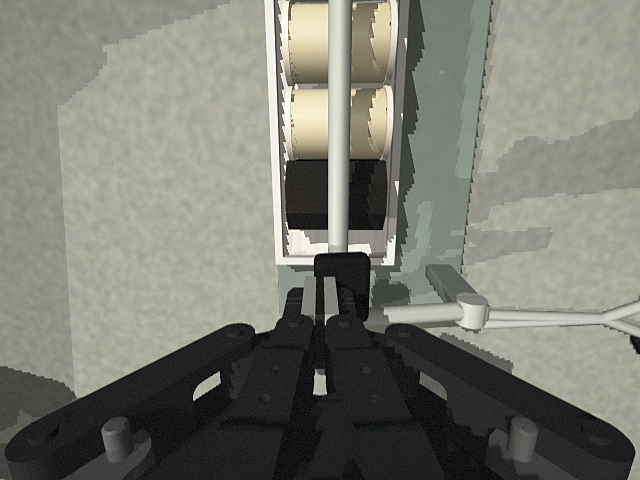

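The tip sits on the tab's −x edge (tab centre about col 342, tip about col 320), with the bar ajar at about 0.17. I'll lift, re-centre and press.

Emit:
play_rows([
  [0, [0, -3, -10], [0, 0, 0]],
  [0, [0, 0, -30], [0, 0, 0]],
  [0, [0, 12, -30], [0, 0, 0]],
  [0, [0, 12, -30], [0, 0, 0]],
  [0, [0, 12, -30], [0, 0, 0]],
])

```text
clock: 43.72
tcp_pos: [0.5635, -0.0895, 0.126]
orientation: [-2.283, -2.12, 0.032]
contact_force: [-0.3, 0.0, -0.3]
grip_width: 0.0004
```

```bash
python3 - <<'E'
from h import *
o=r.get_obs(); print(o['tcp_pos'],o['contact_force']); keeper(); a=delta([*rk(.003,-.090),.1],down(Y)); print(a,torack(-.090,.084,.002)[0])
E
```

```text
[ 0.56351067 -0.08948196  0.12599599] [-0.28528366  0.00511916 -0.3304702 ]
wrist -75 1672 x 1.0 z [82.2 83.8 85.2] angle 0.198 rad 75.6
wrist -20 1899 x 0.9 z [82.3 83.8 85.3] angle 0.199 rad 75.8
wrist 30 428 x 0.7 z [82.1 83.8 85.3] angle 0.198 rad 75.9
(array([ 2. , -0.2, 26.2]), array([-0.03291373, -0.00283437, -0.00297624])) [ 1.9 -0.6 42.2]
```

Emit:
play_rows([
  [0, [2, 0, 18], [-0.033, 0, 0]],
  [0, [2, 0, 24], [-0.033, 0, 0]],
  [0, [2, 0, 28], [-0.033, 0, 0]],
  [0, [2, -0.5, 31], [-0.033, 0, 0]],
  [0, [2, -0.5, 34], [-0.033, 0, 0]],
  [0, [2, -0.5, 36], [-0.033, 0, 0]],
  [0, [2, -0.5, 38], [-0.033, 0, 0]],
  [0, [2, -0.5, 39], [-0.033, 0, 0]],
])

```text
clock: 44.78
tcp_pos: [0.5622, -0.0874, 0.087]
orientation: [-2.302, -2.136, -0.004]
contact_force: [-0.2, 0.3, -0.3]
grip_width: -0.0
```

```bash
python3 - <<'E'
from h import *
o=r.get_obs(); print(o['tcp_pos'],o['contact_force']); keeper(); print(torack(-.090,.084,.002))
E
```

```text
[ 0.56217873 -0.08739586  0.08703296] [-0.18187141  0.34191849 -0.33564531]
wrist -75 2317 x 0.0 z [71.1 72.8 74.2] angle 0.051 rad 75.1
wrist -20 2769 x -0.1 z [71.2 72.8 74.3] angle 0.051 rad 75.2
wrist 30 120 x -0.5 z [70.8 72.6 74.4] angle 0.047 rad 75.6
(array([-0.1, -0.5,  2.9]), array([ 0.00035594, -0.00256229, -0.00286035]))
```

Emit:
play_rows([
  [0, [0, -0.5, 2], [0, 0, 0]],
  [0, [0, -0.5, 3], [0, 0, 0]],
  [0, [0, -0.5, 4], [0, 0, 0]],
])

```text
clock: 45.2
tcp_pos: [0.5624, -0.0875, 0.0855]
orientation: [-2.302, -2.135, -0.007]
contact_force: [-9.2, 3.0, 36.1]
grip_width: 0.0
```

Emit:
play_rows([
  [0, [0, 0, -30], [0, 0, 0]],
  [0, [0, 0, -90], [0, 0, 0]],
  [0, [-50, -20, -150], [0, 0, 0]],
  [0, [-110, -40, -170], [0, 0, 0]],
  [0, [-150, -60, -170], [0, 0, 0]],
  [0, [-150, -60, -170], [0, 0, 0]],
  [0, [-150, -60, -170], [0, 0, 0]],
])

```text
clock: 46.08
tcp_pos: [0.4911, -0.2331, 0.2545]
orientation: [-2.302, -2.135, -0.008]
contact_force: [-0.0, 0.5, -0.6]
grip_width: 0.0
```

```bash
python3 - <<'E'
from h import *
keeper(save='w10.png'); keeper(cam_='top',save='t10.png'); r.grab_frame
im,d,P,K,T=shot('side','s10.png')
im,d,P,K,T=shot('top'); q=P.reshape(-1,3)
for nm,c,lo in(('tin',(.7564,.1151),.03),('tape',(.3666,.1991),.01)):
    k=(q[:,2]>lo)&(q[:,2]<.06)&(np.hypot(q[:,0]-c[0],q[:,1]-c[1])<.06); print(nm,cv2.minAreaRect((q[k][:,:2]*1000).astype(np.float32))[0])
a=cv2.imread('pics/t10.png')[130:330,130:430]; b=cv2.imread('pics/s10.png')[130:380,170:470]
cv2.imwrite('pics/c10.png',np.hstack([cv2.copyMakeBorder(cv2.resize(a,(400,267)),0,66,0,0,0),cv2.resize(b,(400,333))]))
E
```

```text
wrist -75 190 x -0.5 z [69.9 72.1 73.8] angle 0.042 rad 75.6
top -75 105 x -1.4 z [70.7 73.6 77.2] angle 0.062 rad 76.6
top -20 103 x -1.2 z [69.6 72.8 77.7] angle 0.05 rad 76.8
top 30 100 x -1.6 z [69.6 73.7 77.7] angle 0.061 rad 76.9
top 80 99 x -1.8 z [70.1 73.1 77.7] angle 0.054 rad 77.0
tin (756.58203125, 115.22531127929688)
tape (366.5717468261719, 198.73422241210938)
```

View pics/c10.png

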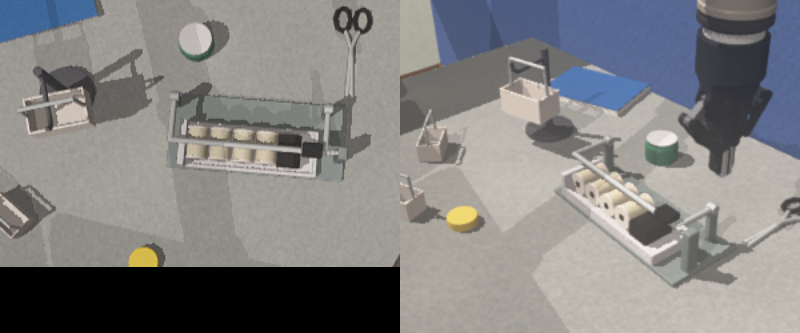

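View pics/w10.png

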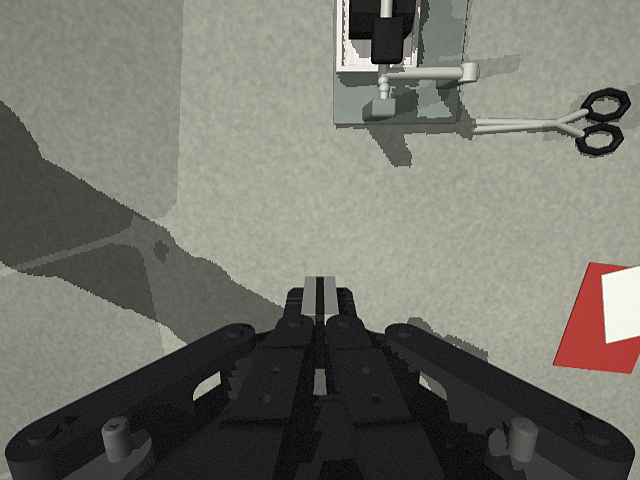

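```bash
python3 - <<'E'
from h import *
for n in('top','side'):
    im,d,P,K,T=shot(n)
    w=P[...,:2]-O; x=(w@[np.cos(Y),np.sin(Y)])*1000; y=(w@[-np.sin(Y),np.cos(Y)])*1000; Z=P[...,2]*1000
    k=(abs(x)<25)&(abs(x)>9)&(Z>25)&(Z<64)&(y<122)&(y>-85)
    print(n,[(int(a),np.median(Z[k&(abs(y-a)<2.5)]).round(0)) for a in range(-80,123,5) if (k&(abs(y-a)<2.5)).sum()>3])
q=P.reshape(-1,3); im,d,P,K,T=shot('top'); q=P.reshape(-1,3)
k=(np.hypot(q[:,0]-.615,q[:,1]-.335)<.07)&(q[:,2]>.1)&(q[:,2]<.14); print('rim z',np.percentile(q[k][:,2],[5,50,95]))
r.hand_in(); print(r.get_obs()['clock'])
E
```

```text
top [(-75, np.float64(47.0)), (-70, np.float64(50.0)), (-65, np.float64(55.0)), (-60, np.float64(57.0)), (-55, np.float64(56.0)), (-50, np.float64(56.0)), (-45, np.float64(55.0)), (-40, np.float64(53.0)), (-35, np.float64(47.0)), (-30, np.float64(51.0)), (-25, np.float64(56.0)), (-20, np.float64(57.0)), (-15, np.float64(58.0)), (-10, np.float64(58.0)), (-5, np.float64(56.0)), (0, np.float64(51.0)), (5, np.float64(44.0)), (10, np.float64(49.0)), (15, np.float64(56.0)), (20, np.float64(58.0)), (25, np.float64(59.0)), (30, np.float64(58.0)), (35, np.float64(56.0)), (40, np.float64(51.0)), (45, np.float64(46.0)), (50, np.float64(50.0)), (55, np.float64(56.0)), (60, np.float64(59.0)), (65, np.float64(59.0)), (70, np.float64(59.0)), (75, np.float64(56.0)), (80, np.float64(52.0)), (85, np.float64(45.0)), (90, np.float64(50.0)), (95, np.float64(55.0)), (100, np.float64(58.0)), (105, np.float64(59.0)), (110, np.float64(58.0)), (115, np.float64(56.0)), (120, np.float64(53.0))]
side [(-75, np.float64(36.0)), (-70, np.float64(50.0)), (-65, np.float64(54.0)), (-60, np.float64(56.0)), (-55, np.float64(57.0)), (-50, np.float64(56.0)), (-45, np.float64(54.0)), (-35, np.float64(48.0)), (-30, np.float64(50.0)), (-25, np.float64(55.0)), (-20, np.float64(57.0)), (-15, np.float64(59.0)), (-10, np.float64(58.0)), (-5, np.float64(56.0)), (5, np.float64(47.0)), (10, np.float64(51.0)), (15, np.float64(55.0)), (20, np.float64(58.0)), (25, np.float64(58.0)), (30, np.float64(59.0)), (35, np.float64(57.0)), (50, np.float64(51.0)), (55, np.float64(56.0)), (60, np.float64(58.0)), (65, np.float64(59.0)), (70, np.float64(59.0)), (75, np.float64(56.0)), (85, np.float64(49.0)), (90, np.float64(51.0)), (95, np.float64(56.0)), (100, np.float64(59.0)), (105, np.float64(59.0)), (110, np.float64(58.0))]
rim z [0.10134508 0.11485232 0.1286516 ]
the job is handed in; nothing more can be done
the job is handed in; nothing more can be done
```

The job is done and handed in, at about 46 s of the 210 s allowed. The hand-in gives no verdict. I hung the pail first, then laid all four spools in the row, set the chock against it and snapped the keeper shut.

What my last checks showed before hand-in:
- **Spools and chock:** both cameras put the spool axes near rack y +105, +65, +25 and −15 mm, tops about 59 mm above the table. The chock lies flat against the last spool at about −55 mm.
- **Keeper:** the top of the rod reads about 73 mm along its length, against 74 mm when shut. That matches fully shut, but I had no direct reading of the joint angle.
- **Pail:** it hangs by its handle on the hook. The rim reading was a loose 101–129 mm. It looks level in the pictures.
- **Bystanders:** the tin and tape are unmoved to within 0.5 mm. The scissors look untouched, but I did not measure them again.

Two presses on the keeper tab were harder than intended:
- **Off-centre press:** the first one caught the edge of the tab and reached about 38 N at the fingertips. I lifted, re-centred and pressed again, and the catch snapped.
- **Seating press:** a final push to seat it reached about 37 N.

Both were under the 40 N limit on the arm and gripper body.

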